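# Click the crevice nozzle onto the bench dust port and open its blast gate

### The job

Put the grey crevice nozzle on the dust port: slide its socket down over the steel stub until it sits on the collar, and turn it gently there until the brass spring button pops out through the hole in the socket, without forcing it against the collar or the button. Only then pull the blast gate's black knob all the way out, so that the nozzle draws. Leave the other things on the bench alone.

Things in the scene. Friction and masses are not known exactly. Their poses are not given: they have to be found in the camera images.
- nozzle: Dark grey plastic crevice nozzle, loose, about 160 g, standing upright on its round socket, 172 mm tall. Origin: centre of its underside; +z up its axis. Socket: z 0 to 62 mm, outside diameter 44 mm, bore 36 mm, 62 mm deep; a foot collar of 56 mm diameter, 14 mm high, whose mouth flares from the bore to 50 mm over the lowest 12 mm. Hole on the -x side.
- nozzle_grip (a point): Place to grasp the nozzle, on its axis 135 mm above its underside: middle of the flat blade, 28 mm thick along the nozzle's x (close on these faces), 64 mm wide along its y. The blade runs from 35 mm below this point to the slanted mouth, 20 mm (-y edge) to 37 mm (+y edge) above it. Axes as the nozzle's.
- nozzle_hole (a point): Centre of the round hole through the socket's 4 mm wall, at its outside: 11 mm diameter, on the nozzle's -x side, 22 mm above the underside, with an orange arrow above it that points down to it. The button springs into it when the turn is within about 0.12 rad of right, and sits free of side load within 0.06 rad. Axes as the nozzle's.
- port: Dust port fixed on the bench over the suction hole: aluminium flange 116 x 116 x 10 mm, upper casting 88 x 88 mm up to z 30 mm. Origin: centre of the flange's underside, on the stub's axis; +z up; its gate pulls out to -x. A dark swivel collar of 60 mm diameter, top at z 36 mm, carries an upright steel stub of 34 mm diameter up to z 84 mm with a bevelled top.
- port_seat (a point): Point on the stub's axis at the collar's top, z 36 mm of the port, where the nozzle's underside comes to sit; axes as the port's. Collar and stub are clamped at an unmeasured bearing: the button looks out anywhere up to 0.9 rad either way (about z) from the port's -x side. That can only be seen, or felt by turning the seated nozzle. They do not turn with the nozzle.
- button (a joint): How far the brass spring button is pushed into the stub, m: 0 fully out, at most 0.0066. It is 22 mm above the collar, 9 mm in diameter, with a low dome, standing 7 mm out. The nozzle's flared mouth pushes it in on the way down (5 to 10 N). Under the socket's wall it reads 0.003 to 0.006; when the hole comes over it, it springs out to 0.
- gate (a joint): How far the blast gate's slide is pulled out, m: 0 shut, 0.045 fully open against its stop. Slides along the port's -x with about 3 N of friction and stays where it is left.
- gate_knob (a point): Middle of the upright black round knob on the gate slide, to be grasped from above: 26 mm diameter, from 17 mm below this point to 16 mm above it; the steel slide plate beneath it has its top 28 mm below this point. Shut, it stands 107 mm from the stub's axis.
- screw_jar: White jar with black lid, 64 mm diameter, 78 mm tall, loose bystander; origin at the centre of its underside.
- tape_1: Roll of masking tape lying flat, 103 mm diameter, 25 mm high, loose bystander; origin at the centre of its underside.
- wax_tin: Round tin with a pale lid, 72 mm diameter, 26 mm high, loose bystander; origin at the centre of its underside.

How it is judged:
By the outcome, as a careful person would: the job done as asked, in the order asked, and still so for the second after the job is handed in, with the robot touching nothing.
It also fails if it takes over 67 s, if anything falls off the work surface, if the arm or the gripper's body presses on something with over 40 N, if the wrist force passes 120 N, or if a joint passes its speed limit or range.

### The arm

A 7-joint arm with a two-finger parallel gripper is mounted at the origin on a cart in front of the work surface, level with it; the furniture and walls round the work are solid. World frame = base frame: x ahead of the robot, y to its left, z up, the work surface at z = 0. Lengths are in m, angles in rad, forces in N, time in s.
With the tool pointing down it reaches from about 0.425 to 0.925 m from the base axis. Payload 6.8 kg.
Tool frame: the origin (TCP) lies on the mounting face of the last link; the fingertips stand 173 mm ahead of it and the grasp point (between the pads) lies 155 mm ahead of it; z points along the fingers, y is the line along which they close (so a half turn about z gives the same grasp; the last joint's range is limited). The gripper opens to 85 mm and grips with 20 to 120 N. Pads are 22 mm wide; open, the fingers measure 114 mm over their backs; the gripper's body (76 mm by 85 mm) begins 54 mm behind the grasp point. The pads swing forward as they close: fully open they stand 13 mm farther back than shut.
Start: joints at [-1.272, 0.477, 0.022, 1.555, -0.011, 1.109, -0.083], TCP at [0.267, 0.62, 0.405] pointing down, gripper open.
Joint ranges: [-2.96, 2.96], [-0.34, 2.1], [-1.41, 1.46], [0.24, 2.44], [-1.37, 4.51], [0.17, 1.92], [-2.96, 2.96]. Speed limits (rad/s): [2.39, 2.39, 3.14, 3.14, 3.14, 3.14, 3.14].

### API

Orientations are given as a rotation vector (axis times angle).
In Python, from bench import r gives the robot as it stands.
- The arm moves only by the tool arm_command, never from a script. Its argument "plan" is a list of rows, each an object of numbers: "claw": the closure, from 0 (fully open) to 1 (shut); "tx", "ty", "tz": the shift along the tool's x, y, z in m; "ax", "ay", "az": the turn, a rotation vector about the tool's x, y, z in degrees. A call has exactly 10 rows; each row shifts and turns the commanded pose from where the row before left it, along the tool's axes as they then stand; what a row does not reach is not made up. A row lasts 1/12 s, in which the tool goes at most 41.7 mm and 7.16 degrees, less where a joint would pass 70% of its speed; a pose out of reach is approached as far as the arm can. A call is refused whole if a number of a shift passes 0.0417 or a number of a turn 7.16, either way. A call with a gripper value outside its range is refused whole. The fingers move at their own pace and stop on an object; "squeeze" is the grip in N (left out, the last holds). Time passes only in rows, so rows that do not move let the fingers close, or fill a call up. It gives the time, the measured TCP pose, the force, the opening and the grip force at its end, in the units of the state.
- r.get_obs(): the state, without advancing time (a new reading comes with each control period).
- r.grab_frame(name): name is "side" or "top" or "wrist"; returns the picture (384x512x3 uint8, red, green, blue); there is no depth.
- r.camera_model(name): a dict with "fx", "fy", "cx", "cy" (pixels), "position" and "orientation" of the camera in the world; the wrist camera has in their place "tool_from_camera" (4x4, takes a point from camera to tool coordinates, whose origin is the TCP and whose axes are the flange's). Camera axes: x right, y up, looking along -z (the intrinsics and any distortion apply to the point x, -y, -z); pixel columns grow to the right and rows downward; lengths in m; the calibration is good to about 2 mm. A picture is of the moment at which its call begins: read the wrist's pose just before it. camera_model takes no time and is no camera call.
- r.hand_in(): hands the job in; it is judged then, once.
Trained networks look in the newest picture that a camera, given by its name, has taken for a name from the list of things; names that differ only in an ending like _2 or _b are one class to them, and where a whole thing is asked for, a point or a joint stands for the part that bears it (a point fixed in the world has none). Each returns a list of dicts, best first, with "confidence" (0 to 1); they miss things now and then, are a little off and sometimes report something else, mostly with a low value. They report only what shows in the picture. A call takes as long as a camera call.
- r.boxes_of(target, camera): "location" ([x, y, z] in m, in the coordinates of the camera as it stood for that picture, good to about 4 mm: the middle of the surface that is visible of it).
- r.tip_of(target, camera): "location" ([x, y, z] in m, in the coordinates of the camera as it stood for that picture, good to about 4 mm: a listed point, or the origin of a listed thing).
The state is a dict: "clock": time; "joints": joint angles; "qvel": joint speeds; "tau": joint torques, N m; "tcp_pos": TCP position; "orientation": TCP orientation; "contact_force": force on the tool from outside, world axes, zero at the start; "moment": the same for the moment, N m; "grip_width": finger opening in m; "gripper_force": force on a finger pad.
Only numpy, scipy, OpenCV 4.12 (cv2) and the standard library are available. Lean on these libraries where they do the work, as an engineer would, in place of code of your own. Each camera call takes 0.05 s, during which the arm holds its last target. There are 200 camera calls.

## Working session

There is one attempt and no reset: what is moved stays moved. The work goes in short steps, Python scripts to look and compute and a tool call to move; the robot and the scene stay as the last step left them, time stands still between calls to the robot, and variables do not carry over. Pictures are saved under pics/ and viewed, at most 10 in all, crops included, and the job is handed in when it is done.

Besides the shell and the picture viewer there is one more tool, called as name(argument=value, ...), one argument or row to a line, values as JSON. arm_command: Moves the arm, as the interface text tells. Its arguments: {"type":"object","properties":{"plan":{"type":"array","items":{"type":"object","properties":{"claw":{"type":"number"},"tx":{"type":"number"},"ty":{"type":"number"},"tz":{"type":"number"},"ax":{"type":"number"},"ay":{"type":"number"},"az":{"type":"number"}}}},"squeeze":{"type":"number"}},"required":["plan"]}

```bash
mkdir -p pics; ls
cat > h.py <<'E'
import numpy as np, cv2
from scipy.spatial.transform import Rotation as R
from bench import r
def Rm(o):
    o=np.array(o,float)
    if o.shape==(3,3): return o
    return (R.from_rotvec(o) if o.size==3 else R.from_quat(o)).as_matrix()
def cam(name,obs=None):
    m=r.camera_model(name)
    if 'tool_from_camera' in m:
        o=obs or r.get_obs(); T=np.eye(4); T[:3,:3]=Rm(o['orientation']); T[:3,3]=o['tcp_pos']
        return m,T@np.array(m['tool_from_camera'])
    T=np.eye(4); T[:3,:3]=Rm(m['orientation']); T[:3,3]=m['position']; return m,T
def proj(m,T,p):
    q=np.linalg.inv(T)@np.r_[p,1]; return [m['cx']+m['fx']*q[0]/-q[2], m['cy']+m['fy']*-q[1]/-q[2]]
def look(name,things,fn=None,meth='tip_of'):
    o=r.get_obs(); im=r.grab_frame(name); m,T=cam(name,o)
    if fn: cv2.imwrite('pics/'+fn,im[:,:,::-1])
    for t in things:
        for d in getattr(r,meth)(t,name)[:2]:
            p=(T@np.r_[d['location'],1])[:3]
            print(name,t,round(d['confidence'],2),p.round(4),np.round(proj(m,T,p)))
    return im,m,T
E
python3 - <<'E'
from h import *
print(r.camera_model('side')); print(r.camera_model('wrist')); o=r.get_obs(); print(o)
look('top',['nozzle','nozzle_hole','port','gate_knob','button'],'top1.png')
look('side',['nozzle','nozzle_grip','nozzle_hole','port','gate_knob','button'],'side1.png')
E
```

```text
pics
{'fx': 395.18597007421823, 'fy': 395.18597007421823, 'cx': 259.90667056153524, 'cy': 191.8459611703358, 'position': array([0.43713365, 0.89130456, 0.67450395]), 'orientation': array([ 0.12911429, -1.36386829, -2.62267609])}
{'fx': 290.61002922417845, 'fy': 290.61002922417845, 'cx': 260.13680904669707, 'cy': 187.87520055845334, 'tool_from_camera': array([[-2.38957520e-04,  9.56307312e-01,  2.92363247e-01,
         7.54821306e-02],
       [ 9.99999698e-01,  1.21988759e-05,  7.77428682e-04,
         1.79945397e-04],
       [ 7.39894230e-04,  2.92363344e-01, -9.56307026e-01,
         3.09213319e-02],
       [ 0.00000000e+00,  0.00000000e+00,  0.00000000e+00,
         1.00000000e+00]])}
{'clock': 0.0, 'joints': array([-1.27212034,  0.47779258,  0.0223701 ,  1.5564515 , -0.01149389,
        1.10928275, -0.0830833 ]), 'qvel': array([-1.77442978e-03, -6.17606748e-05, -1.88320952e-03,  4.64853368e-04,
        1.96945709e-03, -5.96478305e-04, -6.86601461e-04]), 'tau': array([ 1.19664503e-03, -5.96454120e+01,  1.60864245e+00, -2.81201506e+01,
        1.26033343e-02,  9.27218614e-03, -3.99417024e-05]), 'tcp_pos': array([0.26696357, 0.61966583, 0.40373104]), 'orientation': array([-6.34501101e-01, -3.07663208e+00,  2.81615550e-03]), 'contact_force': array([-0.01871312, -0.02454206, -0.21929302]), 'moment': array([-0.00841041,  0.04881696, -0.04509686]), 'gripper_force': 0.0, 'grip_width': 0.0851236536373994}
top nozzle 0.87 [0.4962 0.0576 0.0015] [270. 234.]
top nozzle_hole 0.58 [0.4736 0.0607 0.0193] [269. 243.]
top port 0.61 [ 0.5866  0.3211 -0.0046] [169. 197.]
top gate_knob 0.57 [0.4791 0.3389 0.0518] [153. 237.]Traceback (most recent call last):
  File "<stdin>", line 3, in <module>
  File "h.py", line 20, in look
    for d in getattr(r,meth)(t,name)[:2]:
             ~~~~~~~~~~~~~~~^^^^^^^^
ValueError: it knows: gate_knob, nozzle, nozzle_grip, nozzle_hole, port, port_seat, screw_jar, tape, wax_tin
```

Run:
```python
from h import *
look('side',['nozzle','nozzle_grip','nozzle_hole','port','port_seat','gate_knob'],'side1.png')
a=cv2.imread('pics/top1.png');b=cv2.imread('pics/side1.png')
cv2.imwrite('pics/both.png',cv2.resize(np.hstack([a,b]),(800,300)))
```

```text
side nozzle_grip 0.72 [0.4959 0.049  0.1367] [303. 176.]
side nozzle_hole 0.65 [0.4733 0.056  0.0194] [308. 215.]
side port 0.72 [0.5869 0.3178 0.0012] [243. 287.]
side port_seat 0.75 [0.5889 0.3164 0.0383] [242. 275.]
side gate_knob 0.77 [0.4794 0.3319 0.0435] [292. 287.]
side gate_knob 0.66 [0.5867 0.3172 0.0355] [243. 276.]
```

View pics/side1.png

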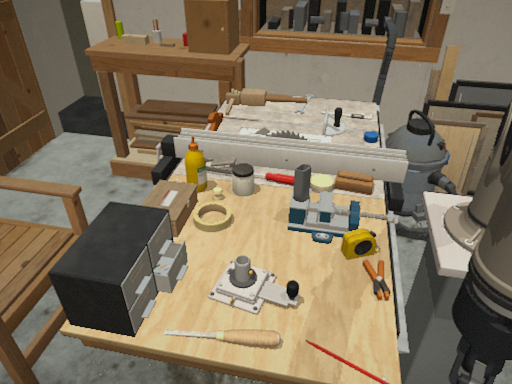

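View pics/top1.png

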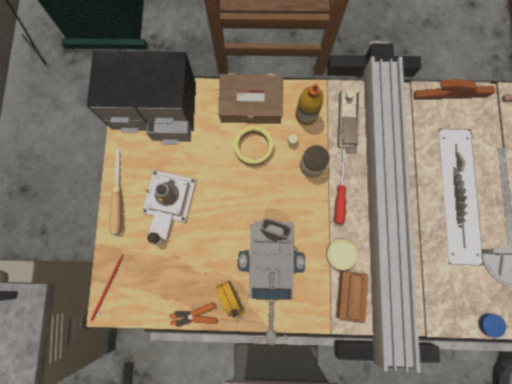

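The nozzle stands at (275,230) in the top view, right behind the blue vise. The port is at (168,190) and its knob at (153,237). I'll bring the wrist camera over the port first.

arm_command(
  plan=[
    {"tx": -0.0325,"ty": -0.0198,"tz": 0.0045},
    {"tx": -0.0325,"ty": -0.0198,"tz": 0.0045},
    {"tx": -0.0325,"ty": -0.0198,"tz": 0.0045},
    {"tx": -0.0325,"ty": -0.0198,"tz": 0.0045},
    {"tx": -0.0325,"ty": -0.0198,"tz": 0.0045},
    {"tx": -0.0325,"ty": -0.0198,"tz": 0.0045},
    {"tx": -0.0325,"ty": -0.0198,"tz": 0.0045},
    {"tx": -0.0325,"ty": -0.0198,"tz": 0.0045},
    {"tx": -0.0325,"ty": -0.0198,"tz": 0.0045},
    {"tx": -0.0325,"ty": -0.0198,"tz": 0.0045},
  ],
)

```text
invalid input at $.plan[0]: expected keys claw, tx, ty, tz, ax, ay, az
```

Run:
```python
from h import *
im,m,T=look('wrist',['port_seat','port','gate_knob'],'w1.png')
o=r.get_obs();print(o['clock'],o['tcp_pos'],Rm(o['orientation']).round(3),o['joints'])
```

```text
0.8 [0.26702311 0.61993828 0.40474362] [[-0.918  0.396 -0.   ]
 [ 0.396  0.918  0.   ]
 [ 0.     0.    -1.   ]] [-1.27213884  0.47694812  0.02235035  1.55539558 -0.01151531  1.10934857
 -0.08309457]
```

View pics/w1.png

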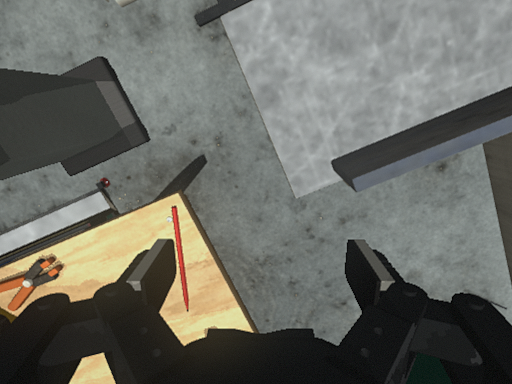

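The wrist picture shows only the floor and a bench corner, because the call was refused: every row needs all its keys. I'll resend it in full.

arm_command(
  plan=[
    {"claw": 0,"tx": -0.0325,"ty": -0.0198,"tz": 0.0045,"ax": 0,"ay": 0,"az": 0},
    {"claw": 0,"tx": -0.0325,"ty": -0.0198,"tz": 0.0045,"ax": 0,"ay": 0,"az": 0},
    {"claw": 0,"tx": -0.0325,"ty": -0.0198,"tz": 0.0045,"ax": 0,"ay": 0,"az": 0},
    {"claw": 0,"tx": -0.0325,"ty": -0.0198,"tz": 0.0045,"ax": 0,"ay": 0,"az": 0},
    {"claw": 0,"tx": -0.0325,"ty": -0.0198,"tz": 0.0045,"ax": 0,"ay": 0,"az": 0},
    {"claw": 0,"tx": -0.0325,"ty": -0.0198,"tz": 0.0045,"ax": 0,"ay": 0,"az": 0},
    {"claw": 0,"tx": -0.0325,"ty": -0.0198,"tz": 0.0045,"ax": 0,"ay": 0,"az": 0},
    {"claw": 0,"tx": -0.0325,"ty": -0.0198,"tz": 0.0045,"ax": 0,"ay": 0,"az": 0},
    {"claw": 0,"tx": -0.0325,"ty": -0.0198,"tz": 0.0045,"ax": 0,"ay": 0,"az": 0},
    {"claw": 0,"tx": -0.0325,"ty": -0.0198,"tz": 0.0045,"ax": 0,"ay": 0,"az": 0},
  ],
)

```text
clock: 1.63
tcp_pos: [0.488, 0.3079, 0.3598]
orientation: [0.634, 3.077, 0.001]
contact_force: [0.2, 0.2, -0.2]
grip_width: 0.0852
gripper_force: 0.0
```

Run:
```python
from h import *
im,m,T=look('wrist',['port_seat','port','gate_knob'],'w2.png')
o=r.get_obs();print(o['clock'],o['tcp_pos'],Rm(o['orientation']).round(3),o['joints'])
```

```text
wrist port_seat 0.63 [0.588  0.318  0.0355] [303. 250.]
wrist port 0.63 [0.5903 0.3186 0.0027] [301. 238.]
wrist gate_knob 0.7 [0.5896 0.3194 0.0339] [305. 250.]
1.8333 [0.4879074  0.30835801 0.35971354] [[-0.917  0.399 -0.   ]
 [ 0.399  0.917 -0.   ]
 [-0.    -0.    -1.   ]] [-0.76697154  0.36448618  0.12026179  1.84704219 -0.05321912  0.93318326
  0.53802958]
```

View pics/w2.png

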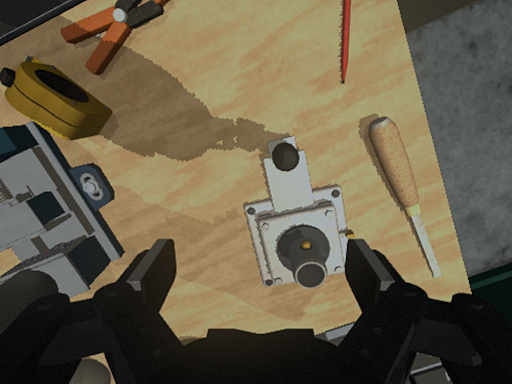

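The stub top is at (309,275), the button at (307,245) facing the knob side, and the knob top at (286,155). I'll crop in for precision.

Run:
```python
from h import *
im=cv2.imread('pics/w2.png'); c=im[225:295,265:350]; cv2.imwrite('pics/c2.png',cv2.resize(c,None,fx=8,fy=8,interpolation=cv2.INTER_CUBIC))
h=cv2.cvtColor(c,cv2.COLOR_BGR2HSV); k=(h[...,0]>8)&(h[...,0]<25)&(h[...,1]>140)
ys,xs=np.nonzero(k); print(len(xs),xs.mean()+265,ys.mean()+225,xs.min()+265,xs.max()+265,ys.min()+225,ys.max()+225)
```

```text
55 316.6 243.65454545454546 302 349 230 270
```

View pics/c2.png

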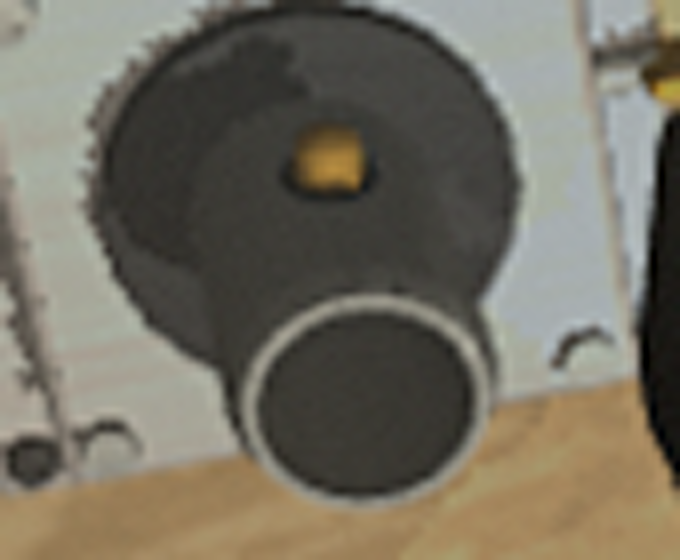

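Stub top centre (311.0,275.0), collar centre about (303.5,248.7), button (306.3,244.8).

```bash
cat >> h.py <<'E'
def ray(m,T,u,v,z):
    d=T[:3,:3]@np.array([(u-m['cx'])/m['fx'],-(v-m['cy'])/m['fy'],-1.]); return (T[:3,3]+d*(z-T[2,3])/d[2])
E
python3 - <<'E'
from h import *
m,T=cam('wrist')
s=ray(m,T,311,275,.084);c=ray(m,T,303.5,248.7,.036);print(s,c)
a=(s+c)/2
k=ray(m,T,286,155,.072);print('knob',k)
print('port -x yaw',np.degrees(np.arctan2(-(k-a)[1],-(k-a)[0])), np.linalg.norm((k-a)[:2]))
for z in (.058,.060,.062):
    b=ray(m,T,306.3,244.8,z);d=b-a;print(b,np.hypot(*d[:2]),np.degrees(np.arctan2(-d[1],-d[0])))
# expected pixels for candidate bearings
for q in range(-60,61,10):
    p=np.r_[a[:2]-.022*np.array([np.cos(np.radians(q)),np.sin(np.radians(q))]),.058]; print(q,np.round(proj(m,T,p),1),end=' ')
E
```

```text
[0.58796363 0.31858876 0.084     ] [0.58584083 0.31891162 0.036     ]
knob [0.47171645 0.34053761 0.072     ]
port -x yaw -10.71096685790149 0.11722821679247032
[0.5702224  0.32467214 0.058     ] 0.01769989892223421 -19.546723069316062
[0.56910365 0.32477503 0.06      ] 0.01879064127216916 -18.701015833137095
[0.5679849  0.32487792 0.062     ] 0.01988502791206222 -17.948247480870986
-60 [320.1 244.8] -50 [317.1 243. ] -40 [313.7 241.8] -30 [310.1 241.1] -20 [306.4 241.1] -10 [302.7 241.5] 0 [299.1 242.6] 10 [295.8 244.2] 20 [292.8 246.3] 30 [290.3 248.7] 40 [288.3 251.5] 50 [286.8 254.6] 60 [286.  257.8]
```

```bash
cat >> h.py <<'E'
def plan(target,yaw=None,n=10):
    """per-row tool shift and az (deg); yaw= desired world yaw of tool y (deg, mod 180)"""
    o=r.get_obs(); A=Rm(o['orientation']); D=A.T@(np.array(target)-o['tcp_pos'])
    y=np.degrees(np.arctan2(A[1,1],A[0,1])); w=0 if yaw is None else -((yaw-y+90)%180-90)
    z=R.from_rotvec([0,0,np.radians(w/n)]).as_matrix()
    S=sum(np.linalg.matrix_power(z,i) for i in range(n)); t=np.linalg.solve(S,D)
    print('yaw now',y.round(2),'rows t',t.round(5),'az',round(w/n,3),'z-tilt',A[:,2].round(4),'tcp',o['tcp_pos'].round(4),'t',o['clock'])
E
python3 - <<'E'
from h import *
plan([.50,.045,.43],-5)
E
```

```text
yaw now 66.51 rows t [-0.02394 -0.01479 -0.00703] az 7.151 z-tilt [-0. -0. -1.] tcp [0.4879 0.3084 0.3597] t 1.8333
```

arm_command(
  plan=[
    {"claw": 0,"tx": -0.024,"ty": -0.0148,"tz": -0.007,"ax": 0,"ay": 0,"az": 7.15},
    {"claw": 0,"tx": -0.024,"ty": -0.0148,"tz": -0.007,"ax": 0,"ay": 0,"az": 7.15},
    {"claw": 0,"tx": -0.024,"ty": -0.0148,"tz": -0.007,"ax": 0,"ay": 0,"az": 7.15},
    {"claw": 0,"tx": -0.024,"ty": -0.0148,"tz": -0.007,"ax": 0,"ay": 0,"az": 7.15},
    {"claw": 0,"tx": -0.024,"ty": -0.0148,"tz": -0.007,"ax": 0,"ay": 0,"az": 7.15},
    {"claw": 0,"tx": -0.024,"ty": -0.0148,"tz": -0.007,"ax": 0,"ay": 0,"az": 7.15},
    {"claw": 0,"tx": -0.024,"ty": -0.0148,"tz": -0.007,"ax": 0,"ay": 0,"az": 7.15},
    {"claw": 0,"tx": -0.024,"ty": -0.0148,"tz": -0.007,"ax": 0,"ay": 0,"az": 7.15},
    {"claw": 0,"tx": -0.024,"ty": -0.0148,"tz": -0.007,"ax": 0,"ay": 0,"az": 7.15},
    {"claw": 0,"tx": -0.024,"ty": -0.0148,"tz": -0.007,"ax": 0,"ay": 0,"az": 7.15},
  ],
)

```text
clock: 2.67
tcp_pos: [0.5001, 0.0462, 0.4302]
orientation: [2.316, 2.122, 0.002]
contact_force: [-0.0, 0.5, 0.9]
grip_width: 0.0855
gripper_force: 0.0
```

Run:
```python
from h import *
im,m,T=look('wrist',['nozzle','nozzle_grip'],'w3.png')
plan([.5,.05,.3],-5)
```

```text
wrist nozzle 0.95 [0.4943 0.0533 0.0016] [256. 151.]
wrist nozzle 0.42 [ 6.766e-01 -4.670e-02  1.000e-04] [386. 207.]
wrist nozzle_grip 0.8 [0.4984 0.0503 0.1367] [259. 178.]
yaw now -4.82 rows t [ 4.400e-04 -3.000e-05  1.306e-02] az 0.018 z-tilt [ 0.0014  0.0015 -1.    ] tcp [0.4998 0.0454 0.4306] t 2.8167
```

View pics/w3.png

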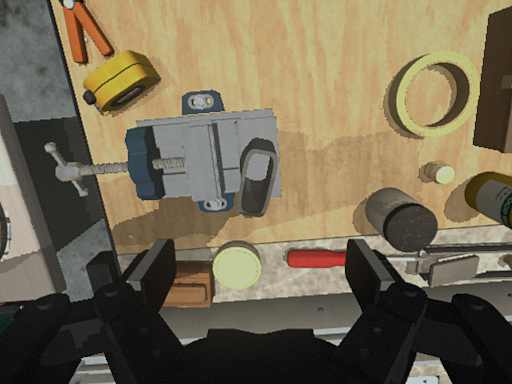

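The nozzle's mouth is at about (258,175), over the vise's right-hand jaw. I need to see how it stands relative to the vise.

Run:
```python
import cv2,numpy as np
a=cv2.imread('pics/side1.png')[150:250,270:370];b=cv2.imread('pics/w3.png')[100:230,190:300]
a=cv2.resize(a,(400,400),interpolation=3);b=cv2.resize(b,(400,472),interpolation=3)
o=np.zeros((472,800,3),np.uint8);o[:400,:400]=a;o[:,400:]=b;cv2.imwrite('pics/c3.png',o)
```

```text
(no output)
```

View pics/c3.png

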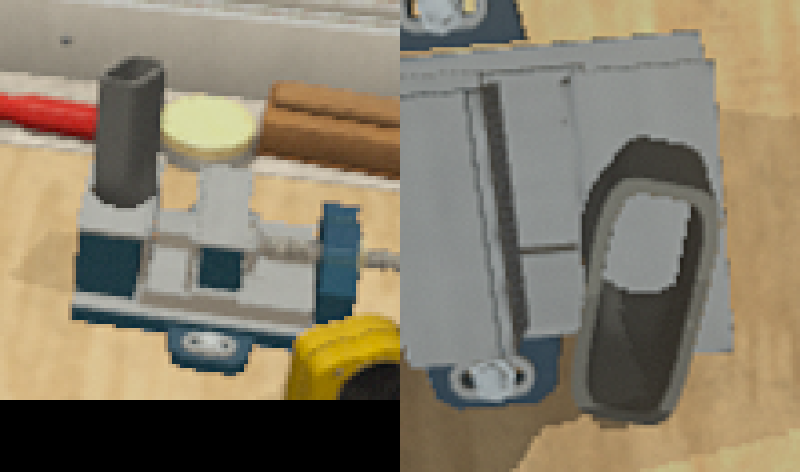

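The crop shows the mouth rim centred at about side (304,167) and wrist (258,182). The nozzle may be standing on the vise, so I'll triangulate the rim to get its height.

Run:
```python
from h import *
m,T=cam('wrist');ms,Ts=cam('side')
def dr(m,T,u,v):
    d=T[:3,:3]@np.array([(u-m['cx'])/m['fx'],-(v-m['cy'])/m['fy'],-1.]);return T[:3,3],d/np.linalg.norm(d)
def tri(a,b):
    (p,d),(q,e)=a,b
    s=np.linalg.lstsq(np.c_[d,-e],q-p,rcond=None)[0];x=p+d*s[0];y=q+e*s[1];return (x+y)/2,np.linalg.norm(x-y)
print('rim',tri(dr(m,T,258.2,181.8),dr(ms,Ts,303.7,167.5)))
for z in (0,.07,.08,.1): print(z,'block rows',ray(m,T,260,110,z)[:2].round(3),ray(m,T,275,196,z)[:2].round(3), 'cols L',ray(m,T,235,150,z)[0].round(3),'R',ray(m,T,281,196,z)[0].round(3))
# expected side/wrist pixels of nozzle base & top for base at h
for h in (0,.04,.07):
    for z in (0,.062,.1,.172): print(h,z,np.round(proj(ms,Ts,[.4965,.052,h+z])),np.round(proj(m,T,[.4965,.052,h+z])))
# wrist rim corners at height .16/.2
for z in (.16,.2,.24): 
    P=[ray(m,T,190+(u-400)/3.636,100+v/3.63,z)[:2] for u,v in((612,195),(715,200),(578,405),(655,412))]
    print(z,'len',np.linalg.norm((P[0]+P[1]-P[2]-P[3])/2).round(4),'thick',np.linalg.norm(P[0]-P[1]).round(4),np.linalg.norm(P[2]-P[3]).round(4),'axis yaw',np.degrees(np.arctan2(*(P[0]+P[1]-P[2]-P[3])[::-1])).round(1), (sum(P)/4).round(4))
```

```text
rim (array([0.49666016, 0.05395527, 0.16399973]), np.float64(0.0033864617692275236))
0 block rows [0.504 0.107] [ 0.516 -0.015] cols L 0.465 R 0.524
0.07 block rows [0.504 0.109] [0.514 0.008] cols L 0.472 R 0.521
0.08 block rows [0.505 0.109] [0.514 0.012] cols L 0.473 R 0.521
0.1 block rows [0.505 0.11 ] [0.513 0.019] cols L 0.475 R 0.52
0 0 [299. 219.] [258. 151.]
0 0.062 [300. 200.] [257. 160.]
0 0.1 [301. 188.] [257. 167.]
0 0.172 [303. 164.] [256. 187.]
0.04 0 [300. 207.] [258. 157.]
0.04 0.062 [301. 188.] [257. 168.]
0.04 0.1 [302. 175.] [257. 177.]
0.04 0.172 [305. 150.] [255. 204.]
0.07 0 [301. 198.] [257. 162.]
0.07 0.062 [302. 178.] [257. 175.]
0.07 0.1 [303. 165.] [256. 186.]
0.07 0.172 [305. 139.] [255. 222.]
0.16 len 0.0532 thick 0.0236 0.0188 axis yaw 72.9 [0.496  0.0509]
0.2 len 0.0443 thick 0.0197 0.0157 axis yaw 72.9 [0.4976 0.0625]
0.24 len 0.0355 thick 0.0158 0.0125 axis yaw 72.9 [0.4992 0.0741]
```

Run:
```python
from h import *
plan([.4967,.0525,.355],-15.5)
```

```text
yaw now -4.82 rows t [ 0.00063 -0.00043  0.00756] az 1.068 z-tilt [ 0.0014  0.0015 -1.    ] tcp [0.4998 0.0454 0.4306] t 2.8167
```

arm_command(
  plan=[
    {"claw": 0,"tx": 0.0006,"ty": -0.0004,"tz": 0.0084,"ax": 0,"ay": 0,"az": 1.19},
    {"claw": 0,"tx": 0.0007,"ty": -0.0005,"tz": 0.0084,"ax": 0,"ay": 0,"az": 1.19},
    {"claw": 0,"tx": 0.0007,"ty": -0.0005,"tz": 0.0084,"ax": 0,"ay": 0,"az": 1.19},
    {"claw": 0,"tx": 0.0007,"ty": -0.0005,"tz": 0.0084,"ax": 0,"ay": 0,"az": 1.19},
    {"claw": 0,"tx": 0.0007,"ty": -0.0005,"tz": 0.0084,"ax": 0,"ay": 0,"az": 1.19},
    {"claw": 0,"tx": 0.0007,"ty": -0.0005,"tz": 0.0084,"ax": 0,"ay": 0,"az": 1.19},
    {"claw": 0,"tx": 0.0007,"ty": -0.0005,"tz": 0.0084,"ax": 0,"ay": 0,"az": 1.19},
    {"claw": 0,"tx": 0.0007,"ty": -0.0005,"tz": 0.0084,"ax": 0,"ay": 0,"az": 1.19},
    {"claw": 0,"tx": 0.0007,"ty": -0.0005,"tz": 0.0084,"ax": 0,"ay": 0,"az": 1.19},
    {"claw": 0,"tx": 0,"ty": 0,"tz": 0,"ax": 0,"ay": 0,"az": 0},
  ],
)

```text
clock: 3.65
tcp_pos: [0.4964, 0.0526, 0.3523]
orientation: [-2.502, -1.899, 0.004]
contact_force: [-0.3, -0.1, 0.0]
grip_width: 0.0853
gripper_force: 0.0
```

Run:
```python
from h import *
im,m,T=look('wrist',['nozzle','nozzle_grip'],'w4.png')
plan([.4967,.0525,.29],-15.5)
cv2.imwrite('pics/c4.png',cv2.resize(im[90:290,150:370,::-1],None,fx=3,fy=3,interpolation=3))
```

```text
wrist nozzle 0.62 [ 0.4962  0.0532 -0.0018] [261. 167.]
wrist nozzle_grip 0.7 [0.5009 0.0497 0.1391] [270. 217.]
yaw now -15.51 rows t [-1.00e-05 -6.00e-05  6.42e-03] az -0.001 z-tilt [ 2.e-04 -1.e-04 -1.e+00] tcp [0.4972 0.0524 0.3542] t 3.8
```

View pics/c4.png

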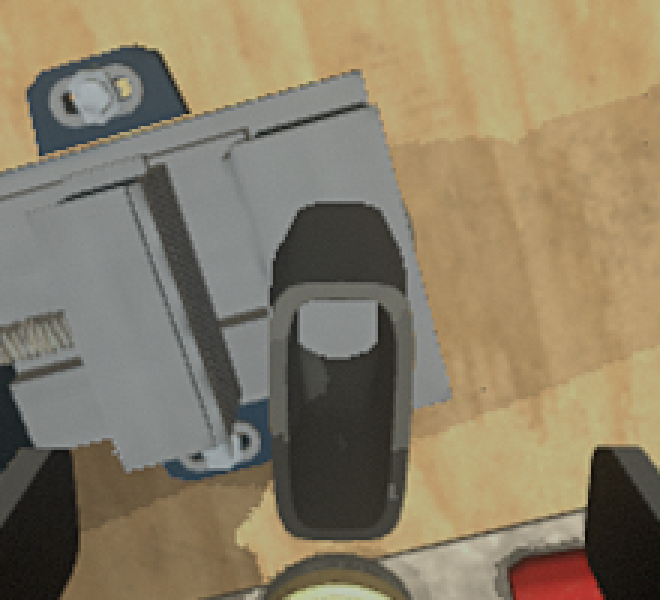

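The gripper is well aligned in yaw. The rim spans crop rows 283–538 with a centre column of about 263.5 px, so I'll compute the offset.

Run:
```python
from h import *
m,T=cam('wrist')
o=r.get_obs();A=Rm(o['orientation'])
P=np.array([ray(m,T,*p,z) for p,z in (((240,184.3),.172),((287.3,184.3),.172),((241.7,269.3),.155),((285,269.3),.155))])
print(P.round(4)); L=(P-o['tcp_pos'])@A; print(L.round(4)); print(P.mean(0).round(4))
```

```text
[[0.4942 0.085  0.172 ]
 [0.5189 0.0782 0.172 ]
 [0.4758 0.024  0.155 ]
 [0.5035 0.0163 0.155 ]]
[[ 0.0306 -0.0117  0.1822]
 [ 0.0306  0.0139  0.1822]
 [-0.0331 -0.0131  0.1992]
 [-0.0331  0.0157  0.1992]]
[0.4981 0.0509 0.1635]
```

arm_command(
  plan=[
    {"claw": 0,"tx": -0.001,"ty": 0.001,"tz": 0.008,"ax": 0,"ay": 0,"az": 0},
    {"claw": 0,"tx": 0,"ty": 0,"tz": 0.008,"ax": 0,"ay": 0,"az": 0},
    {"claw": 0,"tx": 0,"ty": 0,"tz": 0.008,"ax": 0,"ay": 0,"az": 0},
    {"claw": 0,"tx": 0,"ty": 0,"tz": 0.008,"ax": 0,"ay": 0,"az": 0},
    {"claw": 0,"tx": 0,"ty": 0,"tz": 0.008,"ax": 0,"ay": 0,"az": 0},
    {"claw": 0,"tx": 0,"ty": 0,"tz": 0.008,"ax": 0,"ay": 0,"az": 0},
    {"claw": 0,"tx": 0,"ty": 0,"tz": 0.008,"ax": 0,"ay": 0,"az": 0},
    {"claw": 0,"tx": 0,"ty": 0,"tz": 0.008,"ax": 0,"ay": 0,"az": 0},
    {"claw": 0.3,"tx": 0,"ty": 0,"tz": 0,"ax": 0,"ay": 0,"az": 0},
    {"claw": 0.6,"tx": 0,"ty": 0,"tz": 0,"ax": 0,"ay": 0,"az": 0},
  ],
  squeeze=50,
)

```text
clock: 4.63
tcp_pos: [0.4976, 0.0512, 0.2896]
orientation: [-2.501, -1.901, 0.002]
contact_force: [0.4, -0.2, 0.8]
grip_width: 0.0639
gripper_force: 0.0
```

arm_command(
  plan=[
    {"claw": 1,"tx": 0,"ty": 0,"tz": 0,"ax": 0,"ay": 0,"az": 0},
    {"claw": 1,"tx": 0,"ty": 0,"tz": 0,"ax": 0,"ay": 0,"az": 0},
    {"claw": 1,"tx": 0,"ty": 0,"tz": 0,"ax": 0,"ay": 0,"az": 0},
    {"claw": 1,"tx": 0,"ty": 0,"tz": 0,"ax": 0,"ay": 0,"az": 0},
    {"claw": 1,"tx": 0,"ty": 0,"tz": 0,"ax": 0,"ay": 0,"az": 0},
    {"claw": 1,"tx": 0,"ty": 0,"tz": -0.002,"ax": 0,"ay": 0,"az": 0},
    {"claw": 1,"tx": 0,"ty": 0,"tz": -0.002,"ax": 0,"ay": 0,"az": 0},
    {"claw": 1,"tx": 0,"ty": 0,"tz": -0.002,"ax": 0,"ay": 0,"az": 0},
    {"claw": 1,"tx": 0,"ty": 0,"tz": -0.002,"ax": 0,"ay": 0,"az": 0},
    {"claw": 1,"tx": 0,"ty": 0,"tz": -0.002,"ax": 0,"ay": 0,"az": 0},
  ],
)

```text
clock: 5.47
tcp_pos: [0.4977, 0.0512, 0.3002]
orientation: [-2.501, -1.901, 0.0]
contact_force: [0.1, -0.8, -1.5]
grip_width: 0.0274
gripper_force: 49.9
```

Gripped and clear. I'll lift, then carry it to the port.

arm_command(
  plan=[
    {"claw": 1,"tx": 0,"ty": 0,"tz": -0.01,"ax": 0,"ay": 0,"az": 0},
    {"claw": 1,"tx": 0,"ty": 0,"tz": -0.015,"ax": 0,"ay": 0,"az": 0},
    {"claw": 1,"tx": 0,"ty": 0,"tz": -0.015,"ax": 0,"ay": 0,"az": 0},
    {"claw": 1,"tx": 0,"ty": 0,"tz": -0.015,"ax": 0,"ay": 0,"az": 0},
    {"claw": 1,"tx": 0,"ty": 0,"tz": -0.015,"ax": 0,"ay": 0,"az": 0},
    {"claw": 1,"tx": 0,"ty": 0,"tz": -0.015,"ax": 0,"ay": 0,"az": 0},
    {"claw": 1,"tx": 0,"ty": 0,"tz": -0.015,"ax": 0,"ay": 0,"az": 0},
    {"claw": 1,"tx": 0,"ty": 0,"tz": -0.015,"ax": 0,"ay": 0,"az": 0},
    {"claw": 1,"tx": 0,"ty": 0,"tz": -0.01,"ax": 0,"ay": 0,"az": 0},
    {"claw": 1,"tx": 0,"ty": 0,"tz": -0.005,"ax": 0,"ay": 0,"az": 0},
  ],
)

```text
clock: 6.3
tcp_pos: [0.498, 0.051, 0.4319]
orientation: [2.501, 1.901, 0.004]
contact_force: [0.6, 0.4, -0.8]
grip_width: 0.0277
gripper_force: 50.0
```

Run:
```python
from h import *
look('side',['nozzle','nozzle_hole','nozzle_grip'],'side2.png')
plan([.5875,.3186,.435],-19.5)
```

```text
side nozzle 0.87 [0.4977 0.0486 0.1416] [302. 174.]
side nozzle_hole 0.89 [0.4727 0.0556 0.1619] [313. 170.]
side nozzle_grip 0.7 [0.4966 0.0501 0.2751] [307. 126.]
yaw now -15.51 rows t [ 0.02821  0.00064 -0.00056] az 0.399 z-tilt [-9.e-04 -2.e-04 -1.e+00] tcp [0.4975 0.0513 0.4296] t 6.5
```

arm_command(
  plan=[
    {"claw": 1,"tx": 0.02,"ty": 0.0006,"tz": 0,"ax": 0,"ay": 0,"az": 0.4},
    {"claw": 1,"tx": 0.03,"ty": 0.0006,"tz": 0,"ax": 0,"ay": 0,"az": 0.4},
    {"claw": 1,"tx": 0.032,"ty": 0.0006,"tz": 0,"ax": 0,"ay": 0,"az": 0.4},
    {"claw": 1,"tx": 0.032,"ty": 0.0006,"tz": 0,"ax": 0,"ay": 0,"az": 0.4},
    {"claw": 1,"tx": 0.032,"ty": 0.0006,"tz": 0,"ax": 0,"ay": 0,"az": 0.4},
    {"claw": 1,"tx": 0.032,"ty": 0.0006,"tz": 0,"ax": 0,"ay": 0,"az": 0.4},
    {"claw": 1,"tx": 0.032,"ty": 0.0006,"tz": 0,"ax": 0,"ay": 0,"az": 0.4},
    {"claw": 1,"tx": 0.032,"ty": 0.0006,"tz": 0,"ax": 0,"ay": 0,"az": 0.4},
    {"claw": 1,"tx": 0.026,"ty": 0.0006,"tz": 0,"ax": 0,"ay": 0,"az": 0.4},
    {"claw": 1,"tx": 0.014,"ty": 0.001,"tz": 0,"ax": 0,"ay": 0,"az": 0.4},
  ],
)

```text
clock: 7.33
tcp_pos: [0.5872, 0.3229, 0.4279]
orientation: [-2.561, -1.817, 0.003]
contact_force: [0.6, -0.4, -1.3]
grip_width: 0.0271
gripper_force: 50.0
```

Run:
```python
from h import *
im,m,T=look('side',['nozzle','port_seat','nozzle_hole'],'side3.png')
a=im[100:300,200:310,::-1]
im,m,T=look('wrist',['nozzle','port_seat'],'w5.png')
b=im[60:330,160:360,::-1]
plan([.5875,.3186,.39],-19.5)
a=cv2.resize(a,(330,600),interpolation=3);b=cv2.resize(b,(444,600),interpolation=3)
cv2.imwrite('pics/c5.png',np.hstack([a,b]))
```

```text
side nozzle 0.74 [0.5857 0.3217 0.1374] [242. 243.]
side port_seat 0.7 [0.5876 0.3153 0.0354] [243. 276.]
side nozzle_hole 0.93 [0.5638 0.3292 0.1572] [252. 239.]
wrist nozzle 0.93 [0.5834 0.3231 0.1334] [256. 177.]
wrist port_seat 0.61 [ 5.884e-01  3.232e-01 -2.000e-04] [261. 151.]
wrist port_seat 0.6 [0.5905 0.3157 0.0371] [264. 161.]
yaw now -19.63 rows t [ 1.60e-04 -7.00e-05  3.99e-03] az -0.013 z-tilt [-5.e-04 -9.e-04 -1.e+00] tcp [0.5876 0.3169 0.4299] t 7.6833
```

View pics/c5.png

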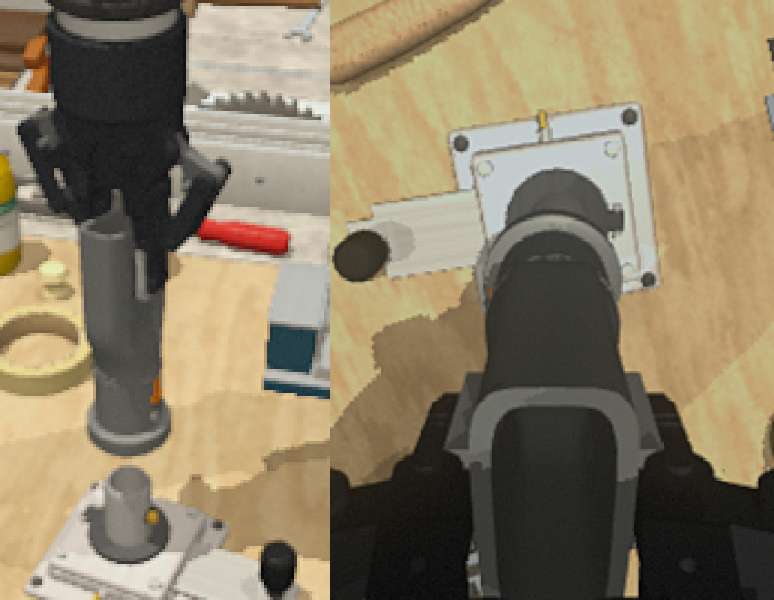

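In the side view the foot is centred at column 242.8 and the stub at 242.5. In the wrist view the foot spans crop columns 478–620 with its far edge at row 213, and the collar is centred at column 557 with its far edge at row 170. I'll turn these into offsets.

Run:
```python
from h import *
o=r.get_obs();A=Rm(o['orientation']);m,T=cam('wrist',o);ms,Ts=cam('side')
px=lambda u,v:(160+(u-330)*200/444,60+v*270/600)
loc=lambda u,v,z:((ray(m,T,*px(u,v),z)-o['tcp_pos'])@A).round(4)
for n,u,v,z in(('footL',478,280,.147),('footR',620,280,.147),('foot far',550,213,.154),('collarL',507,215,.036),('collarR',607,215,.036),('collar far',557,170,.036)): print(n,loc(u,v,z))
for p in([.5876,.3169,.145],[.5876,.3169,.084],[.5876,.3169,.036]):print(np.round(proj(ms,Ts,p),1), 'px/mm x', (proj(ms,Ts,np.add(p,[.01,0,0]))[0]-proj(ms,Ts,p)[0])/10,'y',(proj(ms,Ts,np.add(p,[0,.01,0]))[0]-proj(ms,Ts,p)[0])/10)
```

```text
footL [-0.0007 -0.0312  0.2829]
footR [-0.0007  0.0267  0.2829]
foot far [ 0.0283 -0.0018  0.2759]
collarL [ 0.0046 -0.0269  0.3939]
collarR [0.0046 0.0301 0.3939]
collar far [0.03   0.0016 0.3939]
[242. 238.] px/mm x -0.4857672430941761 y -0.11996427895672923
[242.6 260. ] px/mm x -0.4652554417605444 y -0.11426650579662123
[243. 276.] px/mm x -0.4502936350019439 y -0.11014637720916767
```

arm_command(
  plan=[
    {"claw": 1,"tx": 0.0005,"ty": 0.003,"tz": 0.005,"ax": 0,"ay": 0,"az": 0},
    {"claw": 1,"tx": 0,"ty": 0,"tz": 0.008,"ax": 0,"ay": 0,"az": 0},
    {"claw": 1,"tx": 0,"ty": 0,"tz": 0.008,"ax": 0,"ay": 0,"az": 0},
    {"claw": 1,"tx": 0,"ty": 0,"tz": 0.008,"ax": 0,"ay": 0,"az": 0},
    {"claw": 1,"tx": 0,"ty": 0,"tz": 0.008,"ax": 0,"ay": 0,"az": 0},
    {"claw": 1,"tx": 0,"ty": 0,"tz": 0.008,"ax": 0,"ay": 0,"az": 0},
    {"claw": 1,"tx": 0,"ty": 0,"tz": 0.004,"ax": 0,"ay": 0,"az": 0},
    {"claw": 1,"tx": 0,"ty": 0,"tz": 0.003,"ax": 0,"ay": 0,"az": 0},
    {"claw": 1,"tx": 0,"ty": 0,"tz": 0.002,"ax": 0,"ay": 0,"az": 0},
    {"claw": 1,"tx": 0,"ty": 0,"tz": 0.001,"ax": 0,"ay": 0,"az": 0},
  ],
)

```text
clock: 8.52
tcp_pos: [0.5906, 0.3181, 0.375]
orientation: [-2.566, -1.813, -0.0]
contact_force: [-1.2, 0.7, -1.4]
grip_width: 0.0273
gripper_force: 50.0
```

arm_command(
  plan=[
    {"claw": 1,"tx": 0,"ty": 0,"tz": 0.001,"ax": 0,"ay": 0,"az": 0},
    {"claw": 1,"tx": 0,"ty": 0,"tz": 0.001,"ax": 0,"ay": 0,"az": 0},
    {"claw": 1,"tx": 0,"ty": 0,"tz": 0.001,"ax": 0,"ay": 0,"az": 0},
    {"claw": 1,"tx": 0,"ty": 0,"tz": 0.001,"ax": 0,"ay": 0,"az": 0},
    {"claw": 1,"tx": 0,"ty": 0,"tz": 0,"ax": 0,"ay": 0,"az": 0},
    {"claw": 1,"tx": 0,"ty": 0,"tz": 0,"ax": 0,"ay": 0,"az": 0},
    {"claw": 1,"tx": 0,"ty": 0,"tz": 0,"ax": 0,"ay": 0,"az": 0},
    {"claw": 1,"tx": 0,"ty": 0,"tz": 0,"ax": 0,"ay": 0,"az": 0},
    {"claw": 1,"tx": 0,"ty": 0,"tz": 0,"ax": 0,"ay": 0,"az": 0},
    {"claw": 1,"tx": 0,"ty": 0,"tz": 0,"ax": 0,"ay": 0,"az": 0},
  ],
)

```text
clock: 9.35
tcp_pos: [0.5905, 0.3181, 0.3712]
orientation: [-2.566, -1.813, -0.0]
contact_force: [-0.9, -0.2, -1.9]
grip_width: 0.0272
gripper_force: 50.0
```

arm_command(
  plan=[
    {"claw": 1,"tx": 0,"ty": 0,"tz": 0.001,"ax": 0,"ay": 0,"az": 0},
    {"claw": 1,"tx": 0,"ty": 0,"tz": 0.001,"ax": 0,"ay": 0,"az": 0},
    {"claw": 1,"tx": 0,"ty": 0,"tz": 0.001,"ax": 0,"ay": 0,"az": 0},
    {"claw": 1,"tx": 0,"ty": 0,"tz": 0.001,"ax": 0,"ay": 0,"az": 0},
    {"claw": 1,"tx": 0,"ty": 0,"tz": 0.001,"ax": 0,"ay": 0,"az": 0},
    {"claw": 1,"tx": 0,"ty": 0,"tz": 0.001,"ax": 0,"ay": 0,"az": 0},
    {"claw": 1,"tx": 0,"ty": 0,"tz": 0.001,"ax": 0,"ay": 0,"az": 0},
    {"claw": 1,"tx": 0,"ty": 0,"tz": 0.001,"ax": 0,"ay": 0,"az": 0},
    {"claw": 1,"tx": 0,"ty": 0,"tz": 0,"ax": 0,"ay": 0,"az": 0},
    {"claw": 1,"tx": 0,"ty": 0,"tz": 0,"ax": 0,"ay": 0,"az": 0},
  ],
)

```text
clock: 10.18
tcp_pos: [0.5905, 0.318, 0.363]
orientation: [-2.566, -1.813, 0.0]
contact_force: [-0.2, 0.9, -1.1]
grip_width: 0.0275
gripper_force: 50.0
```

Run:
```python
from h import *
o=r.get_obs();print(o['moment'].round(3),o['contact_force'].round(2),o['tcp_pos'])
```

```text
[-0.044 -0.015  0.003] [-0.21  0.91 -1.15] [0.59052835 0.31804534 0.36303822]
```

arm_command(
  plan=[
    {"claw": 1,"tx": 0,"ty": 0,"tz": 0.0007,"ax": 0,"ay": 0,"az": 0},
    {"claw": 1,"tx": 0,"ty": 0,"tz": 0.0007,"ax": 0,"ay": 0,"az": 0},
    {"claw": 1,"tx": 0,"ty": 0,"tz": 0.0007,"ax": 0,"ay": 0,"az": 0},
    {"claw": 1,"tx": 0,"ty": 0,"tz": 0.0007,"ax": 0,"ay": 0,"az": 0},
    {"claw": 1,"tx": 0,"ty": 0,"tz": 0.0007,"ax": 0,"ay": 0,"az": 0},
    {"claw": 1,"tx": 0,"ty": 0,"tz": 0.0007,"ax": 0,"ay": 0,"az": 0},
    {"claw": 1,"tx": 0,"ty": 0,"tz": 0.0007,"ax": 0,"ay": 0,"az": 0},
    {"claw": 1,"tx": 0,"ty": 0,"tz": 0,"ax": 0,"ay": 0,"az": 0},
    {"claw": 1,"tx": 0,"ty": 0,"tz": 0,"ax": 0,"ay": 0,"az": 0},
    {"claw": 1,"tx": 0,"ty": 0,"tz": 0,"ax": 0,"ay": 0,"az": 0},
  ],
)

```text
clock: 11.02
tcp_pos: [0.5906, 0.318, 0.3582]
orientation: [2.566, 1.813, 0.0]
contact_force: [0.3, 0.3, -1.7]
grip_width: 0.0275
gripper_force: 50.0
```

Run:
```python
from h import *
o=r.get_obs();A=Rm(o['orientation']);print('tool frame F',(o['contact_force']@A).round(2),'M',(o['moment']@A).round(3),o['tcp_pos'])
```

```text
tool frame F [0.36 0.19 1.74] M [-0.029  0.005 -0.026] [0.59055888 0.31804687 0.35824791]
```

arm_command(
  plan=[
    {"claw": 1,"tx": 0,"ty": 0,"tz": 0.001,"ax": 0,"ay": 0,"az": 0},
    {"claw": 1,"tx": 0,"ty": 0,"tz": 0.001,"ax": 0,"ay": 0,"az": 0},
    {"claw": 1,"tx": 0,"ty": 0,"tz": 0.001,"ax": 0,"ay": 0,"az": 0},
    {"claw": 1,"tx": 0,"ty": 0,"tz": 0.001,"ax": 0,"ay": 0,"az": 0},
    {"claw": 1,"tx": 0,"ty": 0,"tz": 0.001,"ax": 0,"ay": 0,"az": 0},
    {"claw": 1,"tx": 0,"ty": 0,"tz": 0.001,"ax": 0,"ay": 0,"az": 0},
    {"claw": 1,"tx": 0,"ty": 0,"tz": 0.001,"ax": 0,"ay": 0,"az": 0},
    {"claw": 1,"tx": 0,"ty": 0,"tz": 0.001,"ax": 0,"ay": 0,"az": 0},
    {"claw": 1,"tx": 0,"ty": 0,"tz": 0.001,"ax": 0,"ay": 0,"az": 0},
    {"claw": 1,"tx": 0,"ty": 0,"tz": 0.001,"ax": 0,"ay": 0,"az": 0},
  ],
)

```text
clock: 11.85
tcp_pos: [0.5905, 0.3181, 0.3481]
orientation: [-2.566, -1.813, -0.0]
contact_force: [-0.8, -1.1, -0.8]
grip_width: 0.0273
gripper_force: 50.0
```

```bash
cat > f.py <<'E'
from h import *
o=r.get_obs();A=Rm(o['orientation']);print('tool frame F',(o['contact_force']@A).round(2),'M',(o['moment']@A).round(3),o['tcp_pos'],'yaw',np.degrees(np.arctan2(A[1,1],A[0,1])).round(2))
E
python3 f.py
```

```text
tool frame F [-1.29 -0.34  0.82] M [ 0.078 -0.014  0.007] [0.59051429 0.31808041 0.34810312] yaw -19.52
```

arm_command(
  plan=[
    {"claw": 1,"tx": 0,"ty": 0,"tz": 0.001,"ax": 0,"ay": 0,"az": 0},
    {"claw": 1,"tx": 0,"ty": 0,"tz": 0.001,"ax": 0,"ay": 0,"az": 0},
    {"claw": 1,"tx": 0,"ty": 0,"tz": 0.001,"ax": 0,"ay": 0,"az": 0},
    {"claw": 1,"tx": 0,"ty": 0,"tz": 0.001,"ax": 0,"ay": 0,"az": 0},
    {"claw": 1,"tx": 0,"ty": 0,"tz": 0.001,"ax": 0,"ay": 0,"az": 0},
    {"claw": 1,"tx": 0,"ty": 0,"tz": 0.001,"ax": 0,"ay": 0,"az": 0},
    {"claw": 1,"tx": 0,"ty": 0,"tz": 0.001,"ax": 0,"ay": 0,"az": 0},
    {"claw": 1,"tx": 0,"ty": 0,"tz": 0.001,"ax": 0,"ay": 0,"az": 0},
    {"claw": 1,"tx": 0,"ty": 0,"tz": 0.001,"ax": 0,"ay": 0,"az": 0},
    {"claw": 1,"tx": 0,"ty": 0,"tz": 0.001,"ax": 0,"ay": 0,"az": 0},
  ],
)

```text
clock: 12.68
tcp_pos: [0.5903, 0.3184, 0.3382]
orientation: [-2.565, -1.813, 0.0]
contact_force: [-4.7, 2.3, 6.2]
grip_width: 0.0276
gripper_force: 50.8
```

```bash
python3 f.py
```

```text
tool frame F [ 0.57 -5.15 -6.23] M [ 1.677e+00 -6.500e-02 -1.000e-03] [0.59028842 0.31836032 0.33817917] yaw -19.5
```

arm_command(
  plan=[
    {"claw": 1,"tx": 0,"ty": 0,"tz": 0.001,"ax": 0,"ay": 0,"az": 0},
    {"claw": 1,"tx": 0,"ty": 0,"tz": 0.001,"ax": 0,"ay": 0,"az": 0},
    {"claw": 1,"tx": 0,"ty": 0,"tz": 0.001,"ax": 0,"ay": 0,"az": 0},
    {"claw": 1,"tx": 0,"ty": 0,"tz": 0.001,"ax": 0,"ay": 0,"az": 0},
    {"claw": 1,"tx": 0,"ty": 0,"tz": 0.001,"ax": 0,"ay": 0,"az": 0},
    {"claw": 1,"tx": 0,"ty": 0,"tz": 0.001,"ax": 0,"ay": 0,"az": 0},
    {"claw": 1,"tx": 0,"ty": 0,"tz": 0.001,"ax": 0,"ay": 0,"az": 0},
    {"claw": 1,"tx": 0,"ty": 0,"tz": 0.001,"ax": 0,"ay": 0,"az": 0},
    {"claw": 1,"tx": 0,"ty": 0,"tz": 0.001,"ax": 0,"ay": 0,"az": 0},
    {"claw": 1,"tx": 0,"ty": 0,"tz": 0,"ax": 0,"ay": 0,"az": 0},
  ],
)

```text
clock: 13.52
tcp_pos: [0.5908, 0.3176, 0.3285]
orientation: [2.565, 1.812, -0.0]
contact_force: [-1.8, 0.3, -8.9]
grip_width: 0.0275
gripper_force: 49.9
```

```bash
python3 f.py
```

```text
tool frame F [-0.3  -1.81  8.88] M [0.708 0.04  0.006] [0.59075593 0.31755805 0.32849239] yaw -19.53
```

arm_command(
  plan=[
    {"claw": 1,"tx": 0,"ty": 0,"tz": 0.0005,"ax": 0,"ay": 0,"az": 0},
    {"claw": 1,"tx": 0,"ty": 0,"tz": 0.0005,"ax": 0,"ay": 0,"az": 0},
    {"claw": 1,"tx": 0,"ty": 0,"tz": 0.0005,"ax": 0,"ay": 0,"az": 0},
    {"claw": 1,"tx": 0,"ty": 0,"tz": 0.0005,"ax": 0,"ay": 0,"az": 0},
    {"claw": 1,"tx": 0,"ty": 0,"tz": 0,"ax": 0,"ay": 0,"az": 0},
    {"claw": 1,"tx": 0,"ty": 0,"tz": 0,"ax": 0,"ay": 0,"az": 0},
    {"claw": 1,"tx": 0,"ty": 0,"tz": 0,"ax": 0,"ay": 0,"az": 0},
    {"claw": 1,"tx": 0,"ty": 0,"tz": 0,"ax": 0,"ay": 0,"az": 0},
    {"claw": 1,"tx": 0,"ty": 0,"tz": 0,"ax": 0,"ay": 0,"az": 0},
    {"claw": 1,"tx": 0,"ty": 0,"tz": 0,"ax": 0,"ay": 0,"az": 0},
  ],
)

```text
clock: 14.35
tcp_pos: [0.5907, 0.318, 0.3274]
orientation: [2.566, 1.812, 0.001]
contact_force: [-1.3, -1.2, -1.3]
grip_width: 0.0276
gripper_force: 50.9
```

```bash
python3 f.py
```

```text
tool frame F [-1.55 -0.84  1.29] M [ 0.297 -0.446  0.005] [0.59074025 0.31795365 0.32737331] yaw -19.53
```

arm_command(
  plan=[
    {"claw": 1,"tx": 0,"ty": 0,"tz": 0.0005,"ax": 0,"ay": 0,"az": 0},
    {"claw": 1,"tx": 0,"ty": 0,"tz": 0.0005,"ax": 0,"ay": 0,"az": 0},
    {"claw": 1,"tx": 0,"ty": 0,"tz": 0,"ax": 0,"ay": 0,"az": 0},
    {"claw": 1,"tx": 0,"ty": 0,"tz": 0,"ax": 0,"ay": 0,"az": 0},
    {"claw": 1,"tx": 0,"ty": 0,"tz": 0,"ax": 0,"ay": 0,"az": 0},
    {"claw": 1,"tx": 0,"ty": 0,"tz": 0,"ax": 0,"ay": 0,"az": 0},
    {"claw": 1,"tx": 0,"ty": 0,"tz": 0,"ax": 0,"ay": 0,"az": 0},
    {"claw": 1,"tx": 0,"ty": 0,"tz": 0,"ax": 0,"ay": 0,"az": 0},
    {"claw": 1,"tx": 0,"ty": 0,"tz": 0,"ax": 0,"ay": 0,"az": 0},
    {"claw": 1,"tx": 0,"ty": 0,"tz": 0,"ax": 0,"ay": 0,"az": 0},
  ],
)

```text
clock: 15.18
tcp_pos: [0.5907, 0.318, 0.3267]
orientation: [2.566, 1.813, 0.001]
contact_force: [-3.2, -1.5, 5.0]
grip_width: 0.0274
gripper_force: 51.6
```

```bash
python3 f.py
```

```text
tool frame F [-2.48 -2.49 -5.  ] M [ 0.415 -0.768 -0.032] [0.5907353  0.31803829 0.32668787] yaw -19.52
```

Contact with the collar at about 6 N. I'll test gently with a small turn each way.

arm_command(
  plan=[
    {"claw": 1,"tx": 0,"ty": 0,"tz": -0.0003,"ax": 0,"ay": 0,"az": 1},
    {"claw": 1,"tx": 0,"ty": 0,"tz": 0,"ax": 0,"ay": 0,"az": 1},
    {"claw": 1,"tx": 0,"ty": 0,"tz": 0,"ax": 0,"ay": 0,"az": 1},
    {"claw": 1,"tx": 0,"ty": 0,"tz": 0,"ax": 0,"ay": 0,"az": 1},
    {"claw": 1,"tx": 0,"ty": 0,"tz": 0,"ax": 0,"ay": 0,"az": 0},
    {"claw": 1,"tx": 0,"ty": 0,"tz": 0,"ax": 0,"ay": 0,"az": 0},
    {"claw": 1,"tx": 0,"ty": 0,"tz": 0,"ax": 0,"ay": 0,"az": 0},
    {"claw": 1,"tx": 0,"ty": 0,"tz": 0,"ax": 0,"ay": 0,"az": 0},
    {"claw": 1,"tx": 0,"ty": 0,"tz": 0,"ax": 0,"ay": 0,"az": 0},
    {"claw": 1,"tx": 0,"ty": 0,"tz": 0,"ax": 0,"ay": 0,"az": 0},
  ],
)

```text
clock: 16.02
tcp_pos: [0.5907, 0.3175, 0.3267]
orientation: [2.628, 1.72, -0.001]
contact_force: [-1.5, -4.0, 5.8]
grip_width: 0.0276
gripper_force: 51.7
```

```bash
python3 f.py
```

```text
tool frame F [-4.24  0.18 -5.84] M [ 0.101 -1.159 -0.111] [0.59070584 0.3174579  0.32668059] yaw -23.6
```

arm_command(
  plan=[
    {"claw": 1,"tx": 0,"ty": 0,"tz": 0,"ax": 0,"ay": 0,"az": -2},
    {"claw": 1,"tx": 0,"ty": 0,"tz": 0,"ax": 0,"ay": 0,"az": -2},
    {"claw": 1,"tx": 0,"ty": 0,"tz": 0,"ax": 0,"ay": 0,"az": -2},
    {"claw": 1,"tx": 0,"ty": 0,"tz": 0,"ax": 0,"ay": 0,"az": -2},
    {"claw": 1,"tx": 0,"ty": 0,"tz": 0,"ax": 0,"ay": 0,"az": 0},
    {"claw": 1,"tx": 0,"ty": 0,"tz": 0,"ax": 0,"ay": 0,"az": 0},
    {"claw": 1,"tx": 0,"ty": 0,"tz": 0,"ax": 0,"ay": 0,"az": 0},
    {"claw": 1,"tx": 0,"ty": 0,"tz": 0,"ax": 0,"ay": 0,"az": 0},
    {"claw": 1,"tx": 0,"ty": 0,"tz": 0,"ax": 0,"ay": 0,"az": 0},
    {"claw": 1,"tx": 0,"ty": 0,"tz": 0,"ax": 0,"ay": 0,"az": 0},
  ],
)

```text
clock: 16.85
tcp_pos: [0.5906, 0.3182, 0.3266]
orientation: [2.501, 1.901, 0.001]
contact_force: [-1.9, -0.5, 4.2]
grip_width: 0.0273
gripper_force: 51.6
```

```bash
python3 f.py
```

```text
tool frame F [-0.97 -1.69 -4.2 ] M [ 0.128 -0.391  0.022] [0.59063214 0.31817457 0.32663653] yaw -15.54
```

arm_command(
  plan=[
    {"claw": 1,"tx": 0,"ty": 0,"tz": 0,"ax": 0,"ay": 0,"az": -1},
    {"claw": 1,"tx": 0,"ty": 0,"tz": 0,"ax": 0,"ay": 0,"az": -1},
    {"claw": 1,"tx": 0,"ty": 0,"tz": 0,"ax": 0,"ay": 0,"az": -1},
    {"claw": 1,"tx": 0,"ty": 0,"tz": 0,"ax": 0,"ay": 0,"az": 0},
    {"claw": 1,"tx": 0,"ty": 0,"tz": 0,"ax": 0,"ay": 0,"az": 0},
    {"claw": 1,"tx": 0,"ty": 0,"tz": 0,"ax": 0,"ay": 0,"az": 0},
    {"claw": 1,"tx": 0,"ty": 0,"tz": 0,"ax": 0,"ay": 0,"az": 0},
    {"claw": 1,"tx": 0,"ty": 0,"tz": 0,"ax": 0,"ay": 0,"az": 0},
    {"claw": 1,"tx": 0,"ty": 0,"tz": 0,"ax": 0,"ay": 0,"az": 0},
    {"claw": 1,"tx": 0,"ty": 0,"tz": 0,"ax": 0,"ay": 0,"az": 0},
  ],
)

```text
clock: 17.68
tcp_pos: [0.5906, 0.3182, 0.3266]
orientation: [2.451, 1.965, 0.001]
contact_force: [-1.2, -1.9, 5.6]
grip_width: 0.0275
gripper_force: 51.6
```

```bash
python3 f.py
python3 - <<'E'
from h import *
im,m,T=look('side',['nozzle_hole','nozzle'],'side4.png')
a=cv2.resize(im[200:310,205:315,::-1],(400,400),interpolation=3)
im=r.grab_frame('wrist'); b=cv2.resize(im[100:320,160:380,::-1],(400,400),interpolation=3)
cv2.imwrite('pics/c6.png',np.hstack([a,b]))
E
```

```text
tool frame F [-2.13 -0.7  -5.56] M [ 0.211 -0.308 -0.026] [0.59062582 0.31815622 0.32664631] yaw -12.55
side nozzle_hole 0.57 [0.5654 0.3231 0.055 ] [252. 273.]
side nozzle_hole 0.57 [0.5868 0.3164 0.0329] [243. 277.]
side nozzle 0.88 [0.5905 0.3164 0.0372] [242. 275.]
```

View pics/c6.png

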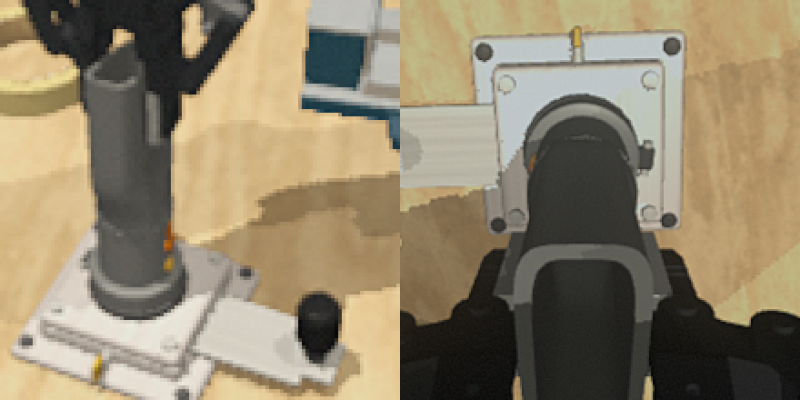

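The last picture shows the nozzle seated, with brass at (168,264) in the hole under the orange arrow. I'll find the other edge of the free play so I can centre it.

arm_command(
  plan=[
    {"claw": 1,"tx": 0,"ty": 0,"tz": 0,"ax": 0,"ay": 0,"az": -1},
    {"claw": 1,"tx": 0,"ty": 0,"tz": 0,"ax": 0,"ay": 0,"az": -1},
    {"claw": 1,"tx": 0,"ty": 0,"tz": 0,"ax": 0,"ay": 0,"az": -1},
    {"claw": 1,"tx": 0,"ty": 0,"tz": 0,"ax": 0,"ay": 0,"az": 0},
    {"claw": 1,"tx": 0,"ty": 0,"tz": 0,"ax": 0,"ay": 0,"az": 0},
    {"claw": 1,"tx": 0,"ty": 0,"tz": 0,"ax": 0,"ay": 0,"az": 0},
    {"claw": 1,"tx": 0,"ty": 0,"tz": 0,"ax": 0,"ay": 0,"az": 0},
    {"claw": 1,"tx": 0,"ty": 0,"tz": 0,"ax": 0,"ay": 0,"az": 0},
    {"claw": 1,"tx": 0,"ty": 0,"tz": 0,"ax": 0,"ay": 0,"az": 0},
    {"claw": 1,"tx": 0,"ty": 0,"tz": 0,"ax": 0,"ay": 0,"az": 0},
  ],
)

```text
clock: 18.72
tcp_pos: [0.5904, 0.3184, 0.3267]
orientation: [-2.398, -2.027, -0.001]
contact_force: [-2.9, -0.4, 6.1]
grip_width: 0.0275
gripper_force: 51.9
```

```bash
python3 f.py
```

```text
tool frame F [-0.9  -2.78 -6.1 ] M [ 0.537 -0.139  0.273] [0.59035345 0.31844994 0.32665193] yaw -9.58
```

arm_command(
  plan=[
    {"claw": 1,"tx": 0,"ty": 0,"tz": 0,"ax": 0,"ay": 0,"az": 1.5},
    {"claw": 1,"tx": 0,"ty": 0,"tz": 0,"ax": 0,"ay": 0,"az": 1.5},
    {"claw": 1,"tx": 0,"ty": 0,"tz": 0,"ax": 0,"ay": 0,"az": 1.5},
    {"claw": 1,"tx": 0,"ty": 0,"tz": 0,"ax": 0,"ay": 0,"az": 1.5},
    {"claw": 1,"tx": 0,"ty": 0,"tz": 0,"ax": 0,"ay": 0,"az": 1.4},
    {"claw": 1,"tx": 0,"ty": 0,"tz": 0,"ax": 0,"ay": 0,"az": 0},
    {"claw": 1,"tx": 0,"ty": 0,"tz": -0.0003,"ax": 0,"ay": 0,"az": 0},
    {"claw": 1,"tx": 0,"ty": 0,"tz": 0,"ax": 0,"ay": 0,"az": 0},
    {"claw": 1,"tx": 0,"ty": 0,"tz": 0,"ax": 0,"ay": 0,"az": 0},
    {"claw": 1,"tx": 0,"ty": 0,"tz": 0,"ax": 0,"ay": 0,"az": 0},
  ],
)

```text
clock: 19.55
tcp_pos: [0.5906, 0.3181, 0.3267]
orientation: [2.524, 1.87, 0.0]
contact_force: [0.3, -0.5, 2.6]
grip_width: 0.0275
gripper_force: 51.3
```

```bash
python3 f.py
```

```text
tool frame F [-0.37  0.43 -2.57] M [-0.135 -0.066  0.064] [0.59060313 0.31810962 0.32668565] yaw -16.93
```

Loads are small, so I'll release and lift away.

arm_command(
  plan=[
    {"claw": 0.5,"tx": 0,"ty": 0,"tz": 0,"ax": 0,"ay": 0,"az": 0},
    {"claw": 0,"tx": 0,"ty": 0,"tz": 0,"ax": 0,"ay": 0,"az": 0},
    {"claw": 0,"tx": 0,"ty": 0,"tz": 0,"ax": 0,"ay": 0,"az": 0},
    {"claw": 0,"tx": 0,"ty": 0,"tz": 0,"ax": 0,"ay": 0,"az": 0},
    {"claw": 0,"tx": 0,"ty": 0,"tz": 0,"ax": 0,"ay": 0,"az": 0},
    {"claw": 0,"tx": 0,"ty": 0,"tz": -0.01,"ax": 0,"ay": 0,"az": 0},
    {"claw": 0,"tx": 0,"ty": 0,"tz": -0.02,"ax": 0,"ay": 0,"az": 0},
    {"claw": 0,"tx": 0,"ty": 0,"tz": -0.03,"ax": 0,"ay": 0,"az": 0},
    {"claw": 0,"tx": 0,"ty": 0,"tz": -0.03,"ax": 0,"ay": 0,"az": 0},
    {"claw": 0,"tx": 0,"ty": 0,"tz": -0.02,"ax": 0,"ay": 0,"az": 0},
  ],
)

```text
clock: 20.38
tcp_pos: [0.591, 0.3179, 0.4408]
orientation: [2.524, 1.87, 0.006]
contact_force: [0.5, 0.4, 1.0]
grip_width: 0.0856
gripper_force: 0.0
```

```bash
python3 f.py
python3 - <<'E'
from h import *
look('side',['nozzle','nozzle_grip','nozzle_hole','gate_knob'],'side5.png')
look('wrist',['nozzle','nozzle_grip','gate_knob'],'w6.png')
im=cv2.imread('pics/w6.png')
# dark knob blob in wrist image left of nozzle
g=im.max(2); n,l,s,c=cv2.connectedComponentsWithStats((g[:220,:230]<45).astype(np.uint8))
for i in range(1,n):
    if s[i,4]>60: print(s[i],c[i].round(1))
E
```

```text
tool frame F [ 0.54  0.35 -0.97] M [-0.011 -0.05   0.042] [0.59098114 0.31786394 0.44076451] yaw -16.94
side nozzle 0.89 [0.5917 0.3182 0.037 ] [241. 276.]
side nozzle_grip 0.57 [0.5866 0.3177 0.1716] [242. 228.]
side nozzle_hole 0.9 [0.5658 0.3245 0.054 ] [252. 274.]
side gate_knob 0.93 [0.4801 0.3323 0.0437] [292. 287.]
wrist nozzle 0.98 [0.5857 0.3206 0.0344] [257. 158.]
wrist nozzle_grip 0.55 [0.5907 0.3205 0.1724] [261. 189.]
wrist gate_knob 0.74 [0.4764 0.3374 0.0464] [171. 172.]
[ 84   0 101  58 895] [138.7  37.5]
[ 37   4  35  14 123] [53.9 10.8]
[ 77  18  32  14 337] [92.8 23.7]
[ 32  39  29  36 445] [45.9 56.1]
```

Run:
```python
from h import *
plan([.4805,.336,.42],54)
print(r.get_obs()['joints'].round(2))
```

```text
yaw now -16.91 rows t [ 0.00488 -0.0108   0.00158] az -7.091 z-tilt [-0.0017 -0.0012 -1.    ] tcp [0.5903 0.3181 0.4356] t 20.8333
[-0.87  0.47  0.4   1.55 -0.19  1.16 -0.72]
```

arm_command(
  plan=[
    {"claw": 0,"tx": 0.0049,"ty": -0.0108,"tz": 0.0016,"ax": 0,"ay": 0,"az": -7.1},
    {"claw": 0,"tx": 0.0049,"ty": -0.0108,"tz": 0.0016,"ax": 0,"ay": 0,"az": -7.1},
    {"claw": 0,"tx": 0.0049,"ty": -0.0108,"tz": 0.0016,"ax": 0,"ay": 0,"az": -7.1},
    {"claw": 0,"tx": 0.0049,"ty": -0.0108,"tz": 0.0016,"ax": 0,"ay": 0,"az": -7.1},
    {"claw": 0,"tx": 0.0049,"ty": -0.0108,"tz": 0.0016,"ax": 0,"ay": 0,"az": -7.1},
    {"claw": 0,"tx": 0.0049,"ty": -0.0108,"tz": 0.0016,"ax": 0,"ay": 0,"az": -7.1},
    {"claw": 0,"tx": 0.0049,"ty": -0.0108,"tz": 0.0016,"ax": 0,"ay": 0,"az": -7.1},
    {"claw": 0,"tx": 0.0049,"ty": -0.0108,"tz": 0.0016,"ax": 0,"ay": 0,"az": -7.1},
    {"claw": 0,"tx": 0.0049,"ty": -0.0108,"tz": 0.0016,"ax": 0,"ay": 0,"az": -7.1},
    {"claw": 0,"tx": 0.0049,"ty": -0.0108,"tz": 0.0016,"ax": 0,"ay": 0,"az": -7.1},
  ],
)

```text
clock: 21.67
tcp_pos: [0.4799, 0.3363, 0.42]
orientation: [-0.958, -2.991, 0.002]
contact_force: [0.1, -0.1, 0.9]
grip_width: 0.0852
gripper_force: 0.0
```

Run:
```python
from h import *
plan([.4805,.336,.30],80.5)
```

```text
yaw now 54.47 rows t [-7.0e-05  1.0e-05  1.2e-02] az -2.603 z-tilt [-1.e-03 -8.e-04 -1.e+00] tcp [0.4799 0.3363 0.42  ] t 21.6667
```

arm_command(
  plan=[
    {"claw": 0,"tx": 0,"ty": 0,"tz": 0.012,"ax": 0,"ay": 0,"az": -2.6},
    {"claw": 0,"tx": 0,"ty": 0,"tz": 0.012,"ax": 0,"ay": 0,"az": -2.6},
    {"claw": 0,"tx": 0,"ty": 0,"tz": 0.012,"ax": 0,"ay": 0,"az": -2.6},
    {"claw": 0,"tx": 0,"ty": 0,"tz": 0.012,"ax": 0,"ay": 0,"az": -2.6},
    {"claw": 0,"tx": 0,"ty": 0,"tz": 0.012,"ax": 0,"ay": 0,"az": -2.6},
    {"claw": 0,"tx": 0,"ty": 0,"tz": 0.012,"ax": 0,"ay": 0,"az": -2.6},
    {"claw": 0,"tx": 0,"ty": 0,"tz": 0.012,"ax": 0,"ay": 0,"az": -2.6},
    {"claw": 0,"tx": 0,"ty": 0,"tz": 0.012,"ax": 0,"ay": 0,"az": -2.6},
    {"claw": 0,"tx": 0,"ty": 0,"tz": 0.012,"ax": 0,"ay": 0,"az": -2.6},
    {"claw": 0,"tx": 0,"ty": 0,"tz": 0.012,"ax": 0,"ay": 0,"az": -2.6},
  ],
)

```text
clock: 22.5
tcp_pos: [0.4806, 0.336, 0.2996]
orientation: [-0.268, -3.129, 0.001]
contact_force: [-0.4, -0.2, -0.2]
grip_width: 0.0858
gripper_force: 0.0
```

```bash
python3 f.py
python3 - <<'E'
from h import *
o=r.get_obs();im,m,T=look('wrist',['gate_knob'],'w7.png')
A=Rm(o['orientation'])
g=im.max(2); k=(g<50).astype(np.uint8)
n,l,s,c=cv2.connectedComponentsWithStats(k)
for i in range(1,n):
    if s[i,4]>150: print(s[i],c[i].round(1))
print('expect knob top px',np.round(proj(m,T,[.4805,.336,.062]),1))
E
```

```text
tool frame F [ 0.4  -0.32  0.24] M [-0.044 -0.005 -0.023] [0.48063368 0.33598351 0.29960081] yaw 80.2
wrist gate_knob 0.67 [0.4753 0.3383 0.046 ] [262. 190.]
[ 51   0  53  38 505] [76.3 17.7]
[   0   12   66   76 1190] [17.7 48.9]
[  0 142  50  51 430] [ 36.9 163.8]
[  0 156  49 105 827] [ 26.3 216.8]
[248 176  31  36 519] [262.7 189.6]
[  0 230  27  54 936] [  9.5 255.3]
[    0   240   512   144 40295] [259.3 336.4]
[230 273  61  43 728] [256.8 284.7]
expect knob top px [260.1 203.5]
```

arm_command(
  plan=[
    {"claw": 0,"tx": 0.004,"ty": 0.002,"tz": 0.01,"ax": 0,"ay": 0,"az": 0},
    {"claw": 0,"tx": 0,"ty": 0,"tz": 0.012,"ax": 0,"ay": 0,"az": 0},
    {"claw": 0,"tx": 0,"ty": 0,"tz": 0.012,"ax": 0,"ay": 0,"az": 0},
    {"claw": 0,"tx": 0,"ty": 0,"tz": 0.012,"ax": 0,"ay": 0,"az": 0},
    {"claw": 0,"tx": 0,"ty": 0,"tz": 0.012,"ax": 0,"ay": 0,"az": 0},
    {"claw": 0,"tx": 0,"ty": 0,"tz": 0.012,"ax": 0,"ay": 0,"az": 0},
    {"claw": 0,"tx": 0,"ty": 0,"tz": 0.012,"ax": 0,"ay": 0,"az": 0},
    {"claw": 0,"tx": 0,"ty": 0,"tz": 0.008,"ax": 0,"ay": 0,"az": 0},
    {"claw": 0,"tx": 0,"ty": 0,"tz": 0.005,"ax": 0,"ay": 0,"az": 0},
    {"claw": 0,"tx": 0,"ty": 0,"tz": 0,"ax": 0,"ay": 0,"az": 0},
  ],
)

```text
clock: 23.43
tcp_pos: [0.4769, 0.3386, 0.2044]
orientation: [-0.272, -3.128, 0.002]
contact_force: [0.2, 0.3, -0.4]
grip_width: 0.0852
gripper_force: 0.0
```

arm_command(
  plan=[
    {"claw": 0.4,"tx": 0,"ty": 0,"tz": 0,"ax": 0,"ay": 0,"az": 0},
    {"claw": 1,"tx": 0,"ty": 0,"tz": 0,"ax": 0,"ay": 0,"az": 0},
    {"claw": 1,"tx": 0,"ty": 0,"tz": 0,"ax": 0,"ay": 0,"az": 0},
    {"claw": 1,"tx": 0,"ty": 0,"tz": 0,"ax": 0,"ay": 0,"az": 0},
    {"claw": 1,"tx": 0,"ty": 0,"tz": 0,"ax": 0,"ay": 0,"az": 0},
    {"claw": 1,"tx": 0,"ty": 0,"tz": 0,"ax": 0,"ay": 0,"az": 0},
    {"claw": 1,"tx": 0,"ty": 0,"tz": 0,"ax": 0,"ay": 0,"az": 0},
    {"claw": 1,"tx": 0,"ty": 0,"tz": 0,"ax": 0,"ay": 0,"az": 0},
    {"claw": 1,"tx": 0,"ty": 0,"tz": 0,"ax": 0,"ay": 0,"az": 0},
    {"claw": 1,"tx": 0,"ty": 0,"tz": 0,"ax": 0,"ay": 0,"az": 0},
  ],
  squeeze=40,
)

```text
clock: 24.27
tcp_pos: [0.4773, 0.3388, 0.2064]
orientation: [0.272, 3.129, 0.001]
contact_force: [-2.3, -1.5, 6.1]
grip_width: 0.025
gripper_force: 39.1
```

```bash
python3 f.py
```

```text
tool frame F [ 1.98 -1.89 -6.08] M [0.279 0.226 0.03 ] [0.47734637 0.33884671 0.20639545] yaw 80.07
```

arm_command(
  plan=[
    {"claw": 1,"tx": 0,"ty": 0,"tz": -0.0015,"ax": 0,"ay": 0,"az": 0},
    {"claw": 1,"tx": 0.003,"ty": 0,"tz": 0,"ax": 0,"ay": 0,"az": 0},
    {"claw": 1,"tx": 0.004,"ty": 0,"tz": 0,"ax": 0,"ay": 0,"az": 0},
    {"claw": 1,"tx": 0.005,"ty": 0,"tz": 0,"ax": 0,"ay": 0,"az": 0},
    {"claw": 1,"tx": 0.005,"ty": 0,"tz": 0,"ax": 0,"ay": 0,"az": 0},
    {"claw": 1,"tx": 0.005,"ty": 0,"tz": 0,"ax": 0,"ay": 0,"az": 0},
    {"claw": 1,"tx": 0.005,"ty": 0,"tz": 0,"ax": 0,"ay": 0,"az": 0},
    {"claw": 1,"tx": 0.004,"ty": 0,"tz": 0,"ax": 0,"ay": 0,"az": 0},
    {"claw": 1,"tx": 0.003,"ty": 0,"tz": 0,"ax": 0,"ay": 0,"az": 0},
    {"claw": 1,"tx": 0.002,"ty": 0,"tz": 0,"ax": 0,"ay": 0,"az": 0},
  ],
)

```text
clock: 25.1
tcp_pos: [0.4409, 0.3457, 0.2067]
orientation: [-0.27, -3.13, -0.001]
contact_force: [4.7, 3.8, -14.9]
grip_width: 0.0244
gripper_force: 40.7
```

```bash
python3 f.py
```

```text
tool frame F [-3.99  4.51 14.9 ] M [-0.982 -0.662  0.026] [0.4408639  0.34565315 0.20669325] yaw 80.13
```

arm_command(
  plan=[
    {"claw": 1,"tx": 0.001,"ty": 0.0005,"tz": 0.001,"ax": 0,"ay": 0,"az": 0},
    {"claw": 1,"tx": 0.0015,"ty": 0,"tz": 0,"ax": 0,"ay": 0,"az": 0},
    {"claw": 1,"tx": 0.0015,"ty": 0,"tz": 0,"ax": 0,"ay": 0,"az": 0},
    {"claw": 1,"tx": 0.001,"ty": 0,"tz": 0,"ax": 0,"ay": 0,"az": 0},
    {"claw": 1,"tx": 0.001,"ty": 0,"tz": 0,"ax": 0,"ay": 0,"az": 0},
    {"claw": 1,"tx": 0,"ty": 0,"tz": 0,"ax": 0,"ay": 0,"az": 0},
    {"claw": 1,"tx": 0,"ty": 0,"tz": 0,"ax": 0,"ay": 0,"az": 0},
    {"claw": 1,"tx": 0,"ty": 0,"tz": 0,"ax": 0,"ay": 0,"az": 0},
    {"claw": 1,"tx": 0,"ty": 0,"tz": 0,"ax": 0,"ay": 0,"az": 0},
    {"claw": 1,"tx": 0,"ty": 0,"tz": 0,"ax": 0,"ay": 0,"az": 0},
  ],
)

```text
clock: 25.93
tcp_pos: [0.4377, 0.3461, 0.2066]
orientation: [0.273, 3.126, 0.002]
contact_force: [9.3, 0.9, -8.6]
grip_width: 0.0248
gripper_force: 41.1
```

```bash
python3 f.py
```

```text
tool frame F [-8.95  2.49  8.62] M [-0.477 -1.727 -0.017] [0.43768955 0.34614223 0.20661374] yaw 80.01
```

arm_command(
  plan=[
    {"claw": 1,"tx": 0.001,"ty": 0.0003,"tz": 0.001,"ax": 0,"ay": 0,"az": 0},
    {"claw": 1,"tx": 0.001,"ty": 0,"tz": 0,"ax": 0,"ay": 0,"az": 0},
    {"claw": 1,"tx": 0.001,"ty": 0,"tz": 0,"ax": 0,"ay": 0,"az": 0},
    {"claw": 1,"tx": 0,"ty": 0,"tz": 0,"ax": 0,"ay": 0,"az": 0},
    {"claw": 1,"tx": 0,"ty": 0,"tz": 0,"ax": 0,"ay": 0,"az": 0},
    {"claw": 1,"tx": 0,"ty": 0,"tz": 0,"ax": 0,"ay": 0,"az": 0},
    {"claw": 1,"tx": 0,"ty": 0,"tz": 0,"ax": 0,"ay": 0,"az": 0},
    {"claw": 1,"tx": 0,"ty": 0,"tz": 0,"ax": 0,"ay": 0,"az": 0},
    {"claw": 1,"tx": 0,"ty": 0,"tz": 0,"ax": 0,"ay": 0,"az": 0},
    {"claw": 1,"tx": 0,"ty": 0,"tz": 0,"ax": 0,"ay": 0,"az": 0},
  ],
)

```text
clock: 26.77
tcp_pos: [0.437, 0.3461, 0.2065]
orientation: [0.276, 3.122, 0.004]
contact_force: [14.1, -1.3, -6.1]
grip_width: 0.0246
gripper_force: 41.4
```

```bash
python3 f.py
```

```text
tool frame F [-14.09   1.18   6.18] M [-0.042 -2.872 -0.086] [0.43697715 0.34611767 0.20650531] yaw 79.9
```

arm_command(
  plan=[
    {"claw": 1,"tx": 0.001,"ty": 0,"tz": 0.0005,"ax": 0,"ay": 0,"az": 0},
    {"claw": 1,"tx": 0.001,"ty": 0,"tz": 0,"ax": 0,"ay": 0,"az": 0},
    {"claw": 1,"tx": 0,"ty": 0,"tz": 0,"ax": 0,"ay": 0,"az": 0},
    {"claw": 1,"tx": 0,"ty": 0,"tz": 0,"ax": 0,"ay": 0,"az": 0},
    {"claw": 1,"tx": 0,"ty": 0,"tz": 0,"ax": 0,"ay": 0,"az": 0},
    {"claw": 1,"tx": 0,"ty": 0,"tz": 0,"ax": 0,"ay": 0,"az": 0},
    {"claw": 1,"tx": 0,"ty": 0,"tz": 0,"ax": 0,"ay": 0,"az": 0},
    {"claw": 1,"tx": 0,"ty": 0,"tz": 0,"ax": 0,"ay": 0,"az": 0},
    {"claw": 1,"tx": 0,"ty": 0,"tz": 0,"ax": 0,"ay": 0,"az": 0},
    {"claw": 1,"tx": 0,"ty": 0,"tz": 0,"ax": 0,"ay": 0,"az": 0},
  ],
)

```text
clock: 27.6
tcp_pos: [0.4365, 0.346, 0.2065]
orientation: [0.277, 3.119, 0.005]
contact_force: [17.7, -3.3, -5.8]
grip_width: 0.0247
gripper_force: 41.5
```

```bash
python3 f.py; python3 -c "
from h import *
look('side',['gate_knob','nozzle','nozzle_hole'],'side6.png')"
```

```text
tool frame F [-17.9   -0.17   5.94] M [ 0.134 -3.78  -0.161] [0.43647573 0.34604011 0.20646687] yaw 79.84
side gate_knob 0.8 [0.4411 0.3437 0.0447] [310. 294.]
side nozzle 0.78 [0.5911 0.3191 0.0358] [241. 277.]
side nozzle_hole 0.9 [0.5653 0.3256 0.0546] [252. 275.]
```

arm_command(
  plan=[
    {"claw": 1,"tx": -0.0022,"ty": 0,"tz": 0,"ax": 0,"ay": 0,"az": 0},
    {"claw": 1,"tx": -0.0022,"ty": 0,"tz": 0,"ax": 0,"ay": 0,"az": 0},
    {"claw": 1,"tx": 0,"ty": 0,"tz": 0.001,"ax": 0,"ay": 0,"az": 0},
    {"claw": 1,"tx": 0,"ty": 0,"tz": 0,"ax": 0,"ay": 0,"az": 0},
    {"claw": 0,"tx": 0,"ty": 0,"tz": 0,"ax": 0,"ay": 0,"az": 0},
    {"claw": 0,"tx": 0,"ty": 0,"tz": 0,"ax": 0,"ay": 0,"az": 0},
    {"claw": 0,"tx": 0,"ty": 0,"tz": 0,"ax": 0,"ay": 0,"az": 0},
    {"claw": 0,"tx": 0,"ty": 0,"tz": 0,"ax": 0,"ay": 0,"az": 0},
    {"claw": 0,"tx": 0,"ty": 0,"tz": 0,"ax": 0,"ay": 0,"az": 0},
    {"claw": 0,"tx": 0,"ty": 0,"tz": 0,"ax": 0,"ay": 0,"az": 0},
  ],
)

```text
clock: 28.63
tcp_pos: [0.4351, 0.347, 0.2036]
orientation: [-0.271, -3.129, 0.0]
contact_force: [0.3, 0.1, -0.4]
grip_width: 0.0857
gripper_force: 0.0
```

arm_command(
  plan=[
    {"claw": 0,"tx": 0,"ty": 0,"tz": -0.01,"ax": 0,"ay": 0,"az": 0},
    {"claw": 0,"tx": 0,"ty": 0,"tz": -0.01,"ax": 0,"ay": 0,"az": 0},
    {"claw": 0,"tx": 0,"ty": 0,"tz": -0.015,"ax": 0,"ay": 0,"az": 0},
    {"claw": 0,"tx": 0,"ty": 0,"tz": -0.015,"ax": 0,"ay": 0,"az": 0},
    {"claw": 0,"tx": 0,"ty": 0,"tz": -0.02,"ax": 0,"ay": 0,"az": 0},
    {"claw": 0,"tx": 0,"ty": 0,"tz": -0.02,"ax": 0,"ay": 0,"az": 0},
    {"claw": 0,"tx": 0,"ty": 0,"tz": -0.02,"ax": 0,"ay": 0,"az": 0},
    {"claw": 0,"tx": 0,"ty": 0,"tz": -0.01,"ax": 0,"ay": 0,"az": 0},
    {"claw": 0,"tx": 0,"ty": 0,"tz": 0,"ax": 0,"ay": 0,"az": 0},
    {"claw": 0,"tx": 0,"ty": 0,"tz": 0,"ax": 0,"ay": 0,"az": 0},
  ],
)

```text
clock: 29.47
tcp_pos: [0.4353, 0.3469, 0.3243]
orientation: [0.271, 3.129, 0.001]
contact_force: [-0.5, -0.6, -0.3]
grip_width: 0.085
gripper_force: 0.0
```

```bash
python3 f.py
python3 - <<'E'
from h import *
look('side',['gate_knob','nozzle','nozzle_hole'],'side7.png')
im,m,T=look('wrist',['gate_knob'],'w8.png')
g=im.max(2); n,l,s,c=cv2.connectedComponentsWithStats((g<50).astype(np.uint8))
for i in range(1,n):
    if s[i,4]>150 and 200<c[i][0]<320: print(s[i],c[i].round(1))
a=cv2.imread('pics/side7.png'); h=cv2.cvtColor(a[260:285,240:265],cv2.COLOR_BGR2HSV)
k=(h[...,0]>8)&(h[...,0]<30)&(h[...,1]>150); ys,xs=np.nonzero(k); print(list(zip(xs+240,ys+260,h[k][:,0])))
E
```

```text
tool frame F [ 0.42 -0.67  0.28] M [ 0.015  0.005 -0.025] [0.43532871 0.34691377 0.3242809 ] yaw 80.08
side gate_knob 0.78 [0.4397 0.3416 0.044 ] [311. 293.]
side nozzle 0.77 [0.5926 0.3176 0.0362] [241. 276.]
side nozzle_hole 0.64 [0.5651 0.3207 0.0543] [253. 273.]
wrist gate_knob 0.56 [0.441  0.3468 0.047 ] [262. 195.]
[247 177  28  33 400] [260.5 189.1]
[    0   239   512   145 42049] [251.2 335.1]
[(np.int64(251), np.int64(262), np.uint8(13)), (np.int64(250), np.int64(263), np.uint8(12)), (np.int64(251), np.int64(263), np.uint8(15)), (np.int64(250), np.int64(264), np.uint8(12)), (np.int64(251), np.int64(264), np.uint8(16)), (np.int64(250), np.int64(265), np.uint8(12)), (np.int64(251), np.int64(265), np.uint8(15)), (np.int64(250), np.int64(266), np.uint8(12)), (np.int64(251), np.int64(266), np.uint8(15)), (np.int64(252), np.int64(266), np.uint8(13)), (np.int64(250), np.int64(267), np.uint8(12)), (np.int64(251), np.int64(267), np.uint8(15)), (np.int64(250), np.int64(268), np.uint8(14)), (np.int64(251), np.int64(268), np.uint8(16)), (np.int64(251), np.int64(271), np.uint8(20)), (np.int64(250), np.int64(272), np.uint8(20)), (np.int64(251), np.int64(272), np.uint8(21)), (np.int64(250), np.int64(273), np.uint8(20)), (np.int64(251), np.int64(273), np.uint8(21))]
```

```bash
python3 -c "
from bench import r
print(r.hand_in())"
```

```text
the job is handed in; nothing more can be done
None
```

Handed in at about 30 s of the 67 s allowed. The nozzle is seated on the collar with the brass button out through its hole. The gate was pulled afterwards until it stopped hard, after about 41 mm of the nominal 45 mm. I took this as fully open, because the knob then measured about 152 mm from the stub, as it should when open.

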